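Load the photometer for a calibration run

ROBOT

A 6-joint arm with a two-finger parallel gripper is mounted at the origin on the work surface. World frame = base frame: x ahead of the robot, y to its left, z up, the work surface at z = 0. Lengths are in m, angles in rad, forces in N, time in s.
With the tool pointing down it reaches from about 0.325 to 0.75 m from the base axis. Payload 7.6 kg.
Tool frame: the origin (TCP) lies midway between the tips of the shut fingers; the grasp point (between the pads) lies 19 mm behind it; z points along the fingers, y is the line along which they close (so a half turn about z gives the same grasp; the last joint's range is limited). The gripper opens to 85 mm and grips with 20 to 120 N. Pads are 22 mm wide; open, the fingers measure 114 mm over their backs; the gripper's body (76 mm by 85 mm) begins 54 mm behind the grasp point. The pads swing forward as they close: fully open they stand 13 mm farther back than shut.
Start: joints at [-0.07, 0.052, 1.401, -0, 1.689, -0.07], TCP at [0.525, 0, 0.231] pointing down, gripper open.
Joint ranges: [-2.9, 2.9], [-0.91, 2.17], [0.12, 2.37], [-1.06, 4.2], [0.26, 2.73], [-2.93, 2.93]. Speed limits (rad/s): [2.57, 2.57, 3.01, 3.14, 3.14, 3.14].

INTERFACE

Orientations are given as [roll, pitch, yaw] about the fixed x, y, z axes, in that order (R = Rz(yaw) Ry(pitch) Rx(roll)).
In Python, from bench import r, optics, nets gives the robot as it stands.
- The arm moves only by the tool move_arm, never from a script. Its arguments are lists of equal length, an entry for each row: "hand": the closure in counts, from 0 (fully open) to 255 (shut); "translation": the shift along the tool's x, y, z in mm, a list of three; "roll": the turn about the tool's z in degrees. In form: {"hand": [hand, ...], "translation": [[tx, ty, tz], ...], "roll": [roll, ...]}. A call has 1 to 8 rows; each row is the pose to reach, as a shift and turn from the pose commanded when the call began, along the tool's axes at that moment; what a row does not reach only later rows make up. A row lasts 1/12 s, in which the tool goes at most 41.7 mm and 7.16 degrees, less where a joint would pass 70% of its speed; a pose out of reach is approached as far as the arm can. A call with a gripper value outside its range is refused whole. The fingers move at their own pace and stop on an object; "force" is the grip in N (left out, the last holds). Time passes only in rows, so rows that repeat a pose let the fingers close. It gives the time, the measured TCP pose, the force, the opening and the grip force at its end, in the units of the state.
- r.read_state(): the state, without advancing time (a new reading comes with each control period).
- optics.read_camera(name): name is "scene" or "side" or "wrist"; returns the picture (384x512x3 uint8, blue, green, red); there is no depth.
- optics.camera_model(name): a dict with "intrinsics" (3x3 intrinsics, pixels), "k1" (the pictures are not rectified: a ray, as slopes to the right and down, at radius r is drawn at 1 + k1 r^2 times it, then the intrinsics apply), "R" (3x3) and "t" (3): a world point X has camera coordinates R X + t. Camera axes: x right, y down, z forward; pixel columns grow to the right and rows downward; lengths in m; the calibration is good to about 2 mm. A picture is of the moment at which its call begins: read the wrist's pose just before it. camera_model takes no time and is no camera call; for the wrist camera it gives the pose at the moment of the call.
- r.job_done(): hands the job in; it is judged then, once.
Trained networks look in the newest picture that a camera, given by its name, has taken for a name from the list of things; names that differ only in an ending like _2 or _b are one class to them, and where a whole thing is asked for, a point or a joint stands for the part that bears it (a point fixed in the world has none). Each returns a list of dicts, best first, with "score" (0 to 1); they miss things now and then, are a little off and sometimes report something else, mostly with a low value. They report only what shows in the picture. A call takes as long as a camera call.
- nets.silhouettes(camera, query): "pixels" (384x512 bool, what is visible of it) and "rect" ([left, top, width, height] in pixels, round what is visible of it).
The state is a dict: "time": time; "q": joint angles; "joint_velocities": joint speeds; "joint_torque": joint torques, N m; "ee_pos": TCP position; "tool_rot": TCP orientation; "ft_force": force on the tool from outside, world axes, zero at the start; "torque": the same for the moment, N m; "opening": opening from 0.0 (shut) to 1.0 (fully open); "finger_force": force on a finger pad.
Only numpy, scipy, OpenCV 4.12 (cv2) and the standard library are available. Lean on these libraries where they do the work, as an engineer would, in place of code of your own. Each camera call takes 0.05 s, during which the arm holds its last target. There are 200 camera calls.

TASK

Load the photometer for a calibration run: take the two cassettes with the tall grip block out of the packed rack, one at a time, tilting each outward by its top until it clears the rail before lifting it, and stand each upright and fully down in a slot of the photometer, either one in either slot; leave the spare cassettes standing in the rack and do not upset the bottle. Also lift every calibration tile that is in the tray out by its post and set it flat, post up, in the photometer's square recess, each centred over a round window of its own (any window). When everything is loaded, push the start lever fully over, away from the robot.

Things in the scene. Friction and masses are not known exactly. Their poses are not given: they have to be found in the camera images.
- rack: Grey rack, fixed, 54 (x) x 158 (y) mm, holding five upright cassettes side by side along y. Origin at the centre of its underside, z up; its open front is -x, towards the robot. Floor 6 mm up, 42 mm deep inside; front lip 12 mm above the floor; side walls 70 mm, clear back panel 114 mm high.
- rack_rail (a point): Middle of the top of the rack's aluminium retaining rail, 115 mm above the table. It overhangs the rear 8 mm of the cassettes, 4 mm above their tops, so none comes straight up: tilt its top out to the front (it pivots on its front lower edge, behind the lip) by at least 12 degrees, better 20, then lift.
- cas_a_mid (a point): A WANTED cassette: on its top a grey grip block 22 (x) x 14 (y) x 34 mm high, 6 mm in front (-x) of the centre, 50 to 84 mm above the point. Pinch it front and back, fingertips above the rail. White box 40 (x) x 28 (y) x 100 mm high, 0.11 to 0.22 kg, in the rack's row of five, 1 mm from its neighbours. The point is the box's centre, 50 mm above its underside; own x points to the rack's back, z up.
- cas_b_mid (a point): A WANTED cassette: on its top a grey grip block 22 (x) x 14 (y) x 34 mm high, 6 mm in front (-x) of the centre, 50 to 84 mm above the point. Pinch it front and back, fingertips above the rail. White box 40 (x) x 28 (y) x 100 mm high, 0.11 to 0.22 kg, in the rack's row of five, 1 mm from its neighbours. The point is the box's centre, 50 mm above its underside; own x points to the rack's back, z up.
- spare_a_mid (a point): A SPARE, to be left in the rack: only a low round button, 5 mm high, on its top. White box 40 (x) x 28 (y) x 100 mm high, 0.11 to 0.22 kg, in the rack's row of five, 1 mm from its neighbours. The point is the box's centre, 50 mm above its underside; own x points to the rack's back, z up.
- spare_b_mid (a point): A SPARE, to be left in the rack: only a low round button, 5 mm high, on its top. White box 40 (x) x 28 (y) x 100 mm high, 0.11 to 0.22 kg, in the rack's row of five, 1 mm from its neighbours. The point is the box's centre, 50 mm above its underside; own x points to the rack's back, z up.
- spare_c_mid (a point): A SPARE, to be left in the rack: only a low round button, 5 mm high, on its top. White box 40 (x) x 28 (y) x 100 mm high, 0.11 to 0.22 kg, in the rack's row of five, 1 mm from its neighbours. The point is the box's centre, 50 mm above its underside; own x points to the rack's back, z up.
- photometer: White bench photometer, fixed, 260 mm (y) wide, deck 50 mm above the table, with a screen housing 62 mm high at its far side (+x, from 65 to 175 mm). Origin at its underside, x away from the robot, z up.
- recess (a point): Centre of the floor of the photometer's square recess (grey floor), 120 x 120 mm inside, sides along the photometer's x and y, 10 mm deep below the deck; in it lie four round measuring windows, 2 by 2, one for each tile.
- window_0 (a point): Centre of a round glass measuring window, 28 mm across, flush in the recess floor; the four lie at (+-29, +-29) mm from the recess's centre. A tile belongs centred over a window.
- window_1 (a point): Centre of a round glass measuring window, 28 mm across, flush in the recess floor; the four lie at (+-29, +-29) mm from the recess's centre. A tile belongs centred over a window.
- window_2 (a point): Centre of a round glass measuring window, 28 mm across, flush in the recess floor; the four lie at (+-29, +-29) mm from the recess's centre. A tile belongs centred over a window.
- window_3 (a point): Centre of a round glass measuring window, 28 mm across, flush in the recess floor; the four lie at (+-29, +-29) mm from the recess's centre. A tile belongs centred over a window.
- slot_l (a point): Centre of the floor of the photometer's left slot, an upright rectangular well 48 (x) x 36 (y) mm inside, 40 mm deep from the deck, that takes one cassette standing upright (box axes along the photometer's). Axes as the photometer's.
- slot_r (a point): The same for the right slot, beside the left one at 42 mm; a 6 mm wall lies between them.
- lever (a joint): Start lever on the photometer's deck in front of the slots: 0 = leaning 0.5 rad towards -x of the photometer, 1.0 rad = fully over, leaning 0.5 rad towards +x. It has light friction and stays where it is left.
- lever_tip (a point): Tip of the start lever, centre of its round knob, 26 mm across; 50 mm from its pivot, which is 22 mm above the deck, in a housing 70 (x) x 50 (y) x 25 mm.
- tray: Aluminium tray, fixed, 136 x 136 x 20 mm, origin at the centre of its underside. Four square pockets, 45 mm wide and 12 mm deep, centred at (+-33, +-33) mm in its own x and y.
- tile_0_mid (a point): Calibration tile (2 to 4 are there): black plate 42 x 42 x 12 mm with an aluminium square post 14 x 14 x 24 mm on its middle, 36 mm high in all, 0.09 kg. It sits in a tray pocket, plate flush with the tray's top, so only the post can be gripped. The point is on the post's axis 18 mm above the underside; x, y along the sides, z up.
- tile_1_mid (a point): Calibration tile (2 to 4 are there): black plate 42 x 42 x 12 mm with an aluminium square post 14 x 14 x 24 mm on its middle, 36 mm high in all, 0.09 kg. It sits in a tray pocket, plate flush with the tray's top, so only the post can be gripped. The point is on the post's axis 18 mm above the underside; x, y along the sides, z up.
- tile_2_mid (a point): Calibration tile (2 to 4 are there): black plate 42 x 42 x 12 mm with an aluminium square post 14 x 14 x 24 mm on its middle, 36 mm high in all, 0.09 kg. It sits in a tray pocket, plate flush with the tray's top, so only the post can be gripped. The point is on the post's axis 18 mm above the underside; x, y along the sides, z up.
- tile_3_mid (a point): Calibration tile (2 to 4 are there): black plate 42 x 42 x 12 mm with an aluminium square post 14 x 14 x 24 mm on its middle, 36 mm high in all, 0.09 kg. It sits in a tray pocket, plate flush with the tray's top, so only the post can be gripped. The point is on the post's axis 18 mm above the underside; x, y along the sides, z up.
- bottle_mid (a point): Reagent bottle, 60 mm across and 130 mm tall, standing on the table behind the tray, to be left alone. The point is half-way up.

How it is judged:
On the way, in this order (a step that is already met when the one before it is completed fails the run):
1. a wanted cassette is tilted outward (over 0.2 rad) with its foot still in the rack (((angle between cas_a_mid's own z axis and vertical above 0.2 rad and z of cas_a_mid in the frame of rack below 0.072 m and x of cas_a_mid in the frame of rack between -0.045 and -0.008 m and y of cas_a_mid in the frame of rack between -0.075 and 0.075 m) or (angle between cas_b_mid's own z axis and vertical above 0.2 rad and z of cas_b_mid in the frame of rack below 0.072 m and x of cas_b_mid in the frame of rack between -0.045 and -0.008 m and y of cas_b_mid in the frame of rack between -0.075 and 0.075 m))), for 0.05 s.
2. one wanted cassette stands in a slot, and the other is tilted outward with its foot still in the rack (((((horizontal distance between cas_b_mid and slot_l below 0.012 m and z of cas_b_mid in the frame of slot_l below 0.055 m and angle between cas_b_mid's own z axis and vertical below 0.15 rad) or (horizontal distance between cas_b_mid and slot_r below 0.012 m and z of cas_b_mid in the frame of slot_r below 0.055 m and angle between cas_b_mid's own z axis and vertical below 0.15 rad)) and (angle between cas_a_mid's own z axis and vertical above 0.2 rad and z of cas_a_mid in the frame of rack below 0.072 m and x of cas_a_mid in the frame of rack between -0.045 and -0.008 m and y of cas_a_mid in the frame of rack between -0.075 and 0.075 m)) or (((horizontal distance between cas_a_mid and slot_l below 0.012 m and z of cas_a_mid in the frame of slot_l below 0.055 m and angle between cas_a_mid's own z axis and vertical below 0.15 rad) or (horizontal distance between cas_a_mid and slot_r below 0.012 m and z of cas_a_mid in the frame of slot_r below 0.055 m and angle between cas_a_mid's own z axis and vertical below 0.15 rad)) and (angle between cas_b_mid's own z axis and vertical above 0.2 rad and z of cas_b_mid in the frame of rack below 0.072 m and x of cas_b_mid in the frame of rack between -0.045 and -0.008 m and y of cas_b_mid in the frame of rack between -0.075 and 0.075 m)))), for 0.05 s.
3. both cassettes stand in the slots and every tile lies over a window, lever not yet over (((horizontal distance between cas_a_mid and slot_l below 0.012 m and z of cas_a_mid in the frame of slot_l below 0.055 m and angle between cas_a_mid's own z axis and vertical below 0.15 rad) or (horizontal distance between cas_a_mid and slot_r below 0.012 m and z of cas_a_mid in the frame of slot_r below 0.055 m and angle between cas_a_mid's own z axis and vertical below 0.15 rad)) and ((horizontal distance between cas_b_mid and slot_l below 0.012 m and z of cas_b_mid in the frame of slot_l below 0.055 m and angle between cas_b_mid's own z axis and vertical below 0.15 rad) or (horizontal distance between cas_b_mid and slot_r below 0.012 m and z of cas_b_mid in the frame of slot_r below 0.055 m and angle between cas_b_mid's own z axis and vertical below 0.15 rad)) and (horizontal distance between tile_0_mid and window_0 below 0.012 m or horizontal distance between tile_0_mid and window_1 below 0.012 m or horizontal distance between tile_0_mid and window_2 below 0.012 m or horizontal distance between tile_0_mid and window_3 below 0.012 m) and z of each of tile_0_mid, tile_1_mid, tile_2_mid, tile_3_mid in the frame of recess below 0.022 m and angle between each of tile_0_mid, tile_1_mid, tile_2_mid, tile_3_mid's own z axis and vertical below 0.12 rad and (horizontal distance between tile_1_mid and window_0 below 0.012 m or horizontal distance between tile_1_mid and window_1 below 0.012 m or horizontal distance between tile_1_mid and window_2 below 0.012 m or horizontal distance between tile_1_mid and window_3 below 0.012 m) and (horizontal distance between tile_2_mid and window_0 below 0.012 m or horizontal distance between tile_2_mid and window_1 below 0.012 m or horizontal distance between tile_2_mid and window_2 below 0.012 m or horizontal distance between tile_2_mid and window_3 below 0.012 m) and (horizontal distance between tile_3_mid and window_0 below 0.012 m or horizontal distance between tile_3_mid and window_1 below 0.012 m or horizontal distance between tile_3_mid and window_2 below 0.012 m or horizontal distance between tile_3_mid and window_3 below 0.012 m) and value of joint lever below 0.5 rad), for 0.2 s.
4. the start lever is pushed fully over (value of joint lever above 0.85 rad), for 0.1 s.
At the end, for the whole second after the job is handed in: Both wanted cassettes stand in slots (12 mm from its middle at most, down within 5 mm, tilt under 0.15 rad); every tile lies flat over its own window (12 mm off at most, down within 4 mm, tilt under 0.12 rad); lever past 0.85 rad; spares stand in the rack (tilt under 0.3 rad) (((horizontal distance between cas_a_mid and slot_l below 0.012 m and z of cas_a_mid in the frame of slot_l below 0.055 m and angle between cas_a_mid's own z axis and vertical below 0.15 rad) or (horizontal distance between cas_a_mid and slot_r below 0.012 m and z of cas_a_mid in the frame of slot_r below 0.055 m and angle between cas_a_mid's own z axis and vertical below 0.15 rad)) and ((horizontal distance between cas_b_mid and slot_l below 0.012 m and z of cas_b_mid in the frame of slot_l below 0.055 m and angle between cas_b_mid's own z axis and vertical below 0.15 rad) or (horizontal distance between cas_b_mid and slot_r below 0.012 m and z of cas_b_mid in the frame of slot_r below 0.055 m and angle between cas_b_mid's own z axis and vertical below 0.15 rad)) and (horizontal distance between tile_0_mid and window_0 below 0.012 m or horizontal distance between tile_0_mid and window_1 below 0.012 m or horizontal distance between tile_0_mid and window_2 below 0.012 m or horizontal distance between tile_0_mid and window_3 below 0.012 m) and z of each of tile_0_mid, tile_1_mid, tile_2_mid, tile_3_mid in the frame of recess below 0.022 m and angle between each of tile_0_mid, tile_1_mid, tile_2_mid, tile_3_mid's own z axis and vertical below 0.12 rad and (horizontal distance between tile_1_mid and window_0 below 0.012 m or horizontal distance between tile_1_mid and window_1 below 0.012 m or horizontal distance between tile_1_mid and window_2 below 0.012 m or horizontal distance between tile_1_mid and window_3 below 0.012 m) and (horizontal distance between tile_2_mid and window_0 below 0.012 m or horizontal distance between tile_2_mid and window_1 below 0.012 m or horizontal distance between tile_2_mid and window_2 below 0.012 m or horizontal distance between tile_2_mid and window_3 below 0.012 m) and (horizontal distance between tile_3_mid and window_0 below 0.012 m or horizontal distance between tile_3_mid and window_1 below 0.012 m or horizontal distance between tile_3_mid and window_2 below 0.012 m or horizontal distance between tile_3_mid and window_3 below 0.012 m) and value of joint lever above 0.85 rad and angle between each of spare_a_mid, spare_b_mid, spare_c_mid's own z axis and vertical below 0.3 rad and z of each of spare_a_mid, spare_b_mid, spare_c_mid in the frame of rack below 0.075 m and x of spare_a_mid in the frame of rack between -0.03 and 0.03 m and y of spare_a_mid in the frame of rack between -0.075 and 0.075 m and x of spare_b_mid in the frame of rack between -0.03 and 0.03 m and y of spare_b_mid in the frame of rack between -0.075 and 0.075 m and x of spare_c_mid in the frame of rack between -0.03 and 0.03 m and y of spare_c_mid in the frame of rack between -0.075 and 0.075 m); the robot touches nothing.
It fails at once if a spare cassette is lifted out of the rack or tipped over (z of any of spare_a_mid, spare_b_mid, spare_c_mid in the frame of rack above 0.1 m or angle between any of spare_a_mid, spare_b_mid, spare_c_mid's own z axis and vertical above 0.7 rad).
It fails at once if the bottle is displaced by over 4 cm or tipped (distance of bottle_mid from where it was at the start of the episode above 0.04 m or angle between bottle_mid's own z axis and vertical above 0.5 rad).
Of tile_0, tile_1, tile_2, tile_3 only 2 to 4 are there at a start; the rules pass over those that are not, and their reading is None.
At some moment in a run one of tile_0, tile_1, tile_2, tile_3 may be knocked a few centimetres aside while the robot is not near it.
It also fails if it takes over 210 s, if anything falls off the work surface, if the arm or the gripper's body presses on something with over 40 N, if the wrist force passes 120 N, or if a joint passes its speed limit or range.

## Working session

There is one attempt and no reset: what is moved stays moved. The work goes in short steps, Python scripts to look and compute and a tool call to move; the robot and the scene stay as the last step left them, time stands still between calls to the robot, and variables do not carry over. Pictures are saved under pics/ and viewed, at most 14 in all, crops included, and the job is handed in when it is done.

Besides the shell and the picture viewer there is one more tool, called as name([rows], argument=value, ...), one row to a line, values as JSON. move_arm: Moves the arm, as the interface text tells. Its arguments: {"type":"object","properties":{"hand":{"type":"array","items":{"type":"number"}},"translation":{"type":"array","items":{"type":"array","items":{"type":"number"}}},"roll":{"type":"array","items":{"type":"number"}},"force":{"type":"number"}},"required":["hand","translation","roll"]}

```bash
ls; mkdir -p pics; cat > h.py <<'E'
import numpy as np, cv2
from bench import r, optics, nets
def cams(n):
    c=optics.camera_model(n); return np.array(c["intrinsics"]),c["k1"],np.array(c["R"]),np.array(c["t"]).ravel()
def proj(n,X,c=None):
    K,k,R,t=c or cams(n); p=np.atleast_2d(X)@R.T+t; s=p[:,:2]/p[:,2:]; s=s*(1+k*(s**2).sum(1,keepdims=True))
    return s@K[:2,:2].T+K[:2,2]
def onz(n,uv,z,c=None):
    K,k,R,t=c or cams(n); d=(np.atleast_2d(uv)-K[:2,2])@np.linalg.inv(K[:2,:2]).T; s=d.copy()
    for _ in range(20): s=d/(1+k*(s**2).sum(1,keepdims=True))
    D=np.c_[s,np.ones(len(s))]@R; C=-R.T@t
    return C+D*((z-C[2])/D[:,2:])
def pic(n,f=None):
    im=optics.read_camera(n)
    if f: cv2.imwrite(f"pics/{f}.png",im)
    return im
E
python3 - <<'E'
from h import *
np.set_printoptions(precision=3,suppress=True)
for n in("scene","side","wrist"):
    pic(n,n+"0"); K,k,R,t=cams(n); print(n,K[0,0],k,-R.T@t,R[2])
a=[cv2.imread(f"pics/{n}0.png") for n in("scene","side")]
print(r.read_state())
E
```

```text
pics
scene 370.774548053906 -0.11032852348674743 [0.953 0.605 0.75 ] [-0.383 -0.638 -0.668]
side 429.1883383533813 -0.05943931509448872 [ 0.174 -0.866  0.623] [ 0.368  0.793 -0.486]
wrist 268.1701534665528 -0.03406300028620797 [0.523 0.065 0.373] [ 0.    -0.26  -0.966]
{'time': 0.15, 'q': array([-0.07 ,  0.053,  1.401,  0.   ,  1.689, -0.07 ]), 'joint_velocities': array([-0.001, -0.002, -0.002,  0.   , -0.   ,  0.   ]), 'joint_torque': array([  0.001, -38.195, -36.042,  -0.   ,   0.005,   0.   ]), 'ee_pos': array([0.525, 0.   , 0.231]), 'tool_rot': array([-3.14 , -0.   ,  1.571]), 'ft_force': array([-0.224, -0.528,  0.283]), 'torque': array([ 0.004, -0.001,  0.038]), 'finger_force': 0.0, 'opening': 1.0026165959478572}
```

View pics/scene0.png

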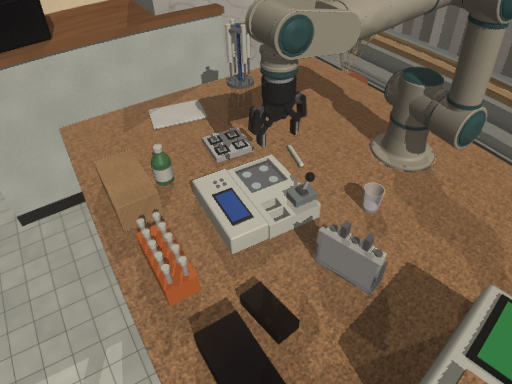

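View pics/side0.png

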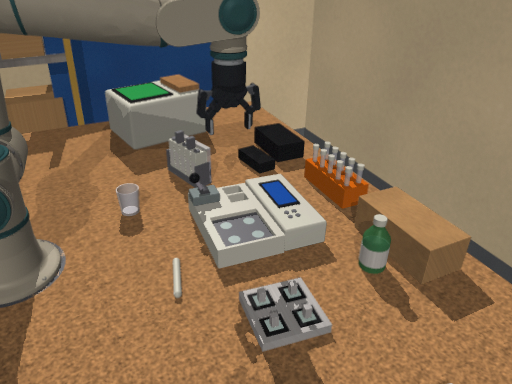

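View pics/wrist0.png

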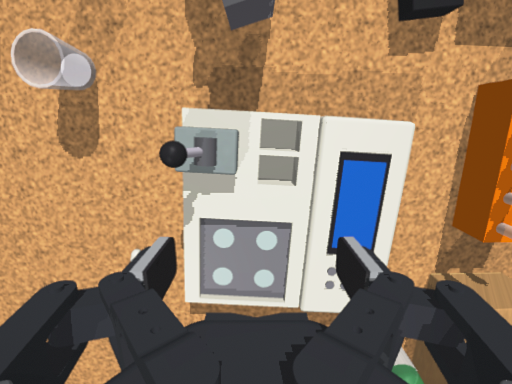

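The wrist picture shows the photometer: windows near (223,238), (266,241), (222,276), (263,279), slots at (281,135) and (278,169), knob at (173,154). The side and scene pictures show four tiles in the tray, with the bottle behind it, and the rack at +y.

```bash
python3 - <<'E'
from h import *
np.set_printoptions(precision=3,suppress=True)
print("win",onz("wrist",[(223,238),(266,241),(222,276),(263,279)],.04))
print("slot rims",onz("wrist",[(262,119),(301,121),(300,151),(261,149),(259,153),(298,155),(296,185),(258,181)],.05))
print("knob",onz("wrist",(173,154),.116))
for cam in("scene","side","wrist"):
  for q in("tile_0_mid","cas_a_mid","spare_a_mid","rack","tray","bottle_mid","lever_tip","photometer","window_0"):
    try:
      for d in nets.silhouettes(cam,q)[:5]:
        ys,xs=np.where(d["pixels"]); z={"tile_0_mid":.026,"cas_a_mid":.09,"tray":.02}.get(q,.06)
        print(cam,q,round(d["score"],2),d["rect"],np.array([xs.mean(),ys.mean()]),onz(cam,(xs.mean(),ys.mean()),z)[0][:2])
    except Exception as e: print(cam,q,e)
E
python3 - <<'E'
import cv2
a=cv2.imread('pics/scene0.png')[210:300,300:400]
b=cv2.imread('pics/side0.png')[125:195,155:225]
import numpy as np
o=np.hstack([cv2.resize(a,(440,396),interpolation=2),cv2.resize(b,(360,396),interpolation=2)]);cv2.imwrite('pics/crop1.png',o)
E
```

```text
win [[ 0.479 -0.082  0.04 ]
 [ 0.537 -0.087  0.04 ]
 [ 0.476 -0.14   0.04 ]
 [ 0.534 -0.145  0.04 ]]
slot rims [[ 0.531  0.071  0.05 ]
 [ 0.576  0.069  0.05 ]
 [ 0.576  0.035  0.05 ]
 [ 0.53   0.037  0.05 ]
 [ 0.527  0.032  0.05 ]
 [ 0.574  0.03   0.05 ]
 [ 0.573 -0.007  0.05 ]
 [ 0.526 -0.002  0.05 ]]
knob [[0.444 0.038 0.116]]
scene tile_0_mid 0.71 [304.2, 170.6, 13.1, 17.9] [309.071 178.212] [ 0.38  -0.039]
scene tile_0_mid 0.48 [225.9, 131.0, 13.3, 8.4] [231.954 133.602] [ 0.456 -0.379]
scene cas_a_mid 0.73 [359.5, 232.6, 12.9, 23.8] [368.222 243.519] [0.46  0.276]
scene spare_a_mid 0.66 [353.0, 234.8, 13.5, 10.2] [355.844 240.094] [0.455 0.236]
scene rack 0.68 [311.2, 225.3, 76.3, 67.5] [348.885 261.081] [0.512 0.274]
scene tray 0.57 [199.5, 129.5, 55.5, 33.7] [227.349 146.012] [ 0.502 -0.33 ]
scene bottle_mid 0.88 [151.6, 145.9, 20.8, 39.4] [161.442 165.72 ] [ 0.743 -0.301]
scene lever_tip 0.45 [304.9, 171.6, 9.2, 15.2] [308.393 179.057] [ 0.411 -0.006]
scene lever_tip 0.43 [340.8, 223.4, 11.4, 14.9] [344.821 230.993] [0.458 0.2  ]
scene photometer 0.64 [192.6, 152.5, 130.3, 10
[... 1586 characters left out ...]
0.4, 349.1, 34.3, 31.8] [406.043 368.83 ] [ 0.73  -0.256]
wrist cas_a_mid 0.64 [155.8, 106.7, 258.4, 208.4] [283.343 201.533] [ 0.554 -0.017]
wrist rack 0.97 [222.4, 0.0, 50.1, 31.1] [247.464  11.326] [0.515 0.18 ]
wrist rack 0.73 [392.8, 347.7, 32.8, 34.3] [405.922 368.871] [ 0.752 -0.29 ]
wrist bottle_mid 0.58 [391.3, 348.4, 32.4, 33.1] [406.1   368.626] [ 0.752 -0.289]
wrist lever_tip 0.74 [157.1, 142.4, 42.3, 23.7] [176.917 152.921] [0.432 0.033]
wrist lever_tip 0.28 [222.4, 2.5, 49.8, 26.1] [246.973  11.209] [0.515 0.18 ]
wrist photometer 0.77 [162.0, 108.0, 253.5, 205.9] [283.241 201.492] [ 0.557 -0.026]
wrist window_0 0.77 [161.5, 109.3, 256.0, 204.5] [283.171 201.401] [ 0.557 -0.025]
```

View pics/crop1.png

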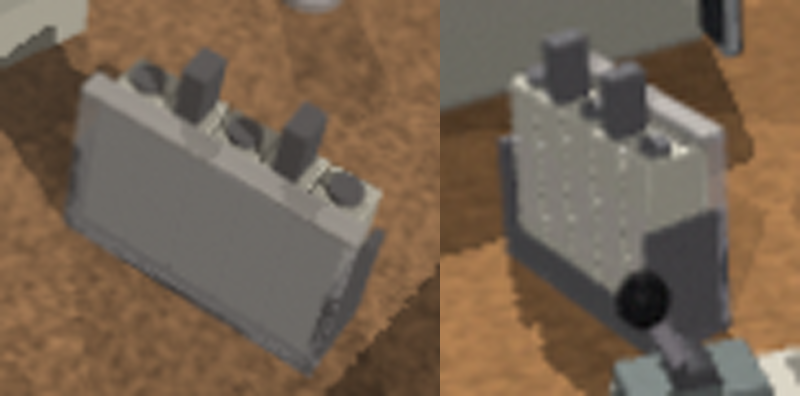

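Crop: the tall blocks are on the 2nd and 4th cassettes. Next, a view of the rack from above.

move_arm([
  [40,0,-20],
  [80,0,-40],
  [120,0,-60],
  [130,-20,-60],
  [130,-20,-60],
  [130,-20,-60],
], hand=[0,0,0,0,0,0], roll=[0,0,0,0,0,0])

```text
time: 2.0
ee_pos: [0.5047, 0.131, 0.2919]
tool_rot: [3.14, -0.0, 1.573]
ft_force: [0.2, -0.1, -0.8]
opening: 1.002
finger_force: 0.0
```

```bash
python3 - <<'E'
from h import *
im=pic("wrist","w1"); np.save("w1cam.npy",np.array(cams("wrist"),object),allow_pickle=True); print(r.read_state()["ee_pos"])
E
```

```text
[0.50493336 0.13016526 0.29126601]
```

View pics/w1.png

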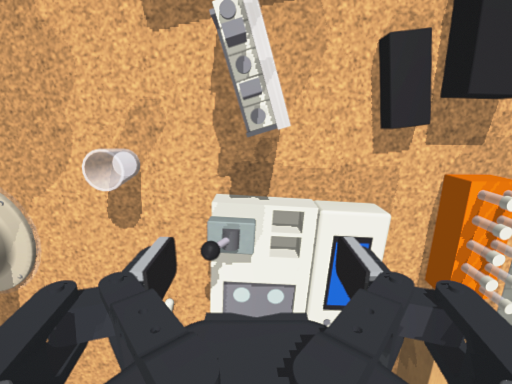

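The rack's near end is at about (265,125), with the block tops near (236,38) and (251,88). I'll go 90 mm further for a centred view.

move_arm([
  [40,0,0],
  [80,0,0],
  [90,0,0],
  [90,0,0],
], hand=[0,0,0,0], roll=[0,0,0,0])

```text
time: 2.38
ee_pos: [0.505, 0.2212, 0.2901]
tool_rot: [-3.14, 0.0, 1.573]
ft_force: [-0.2, -0.2, -0.1]
opening: 1.0
finger_force: 0.0
```

```bash
python3 - <<'E'
from h import *
import pickle
c=cams("wrist");im=pic("wrist","w2"); pickle.dump(c,open("w2.pkl","wb")); print(r.read_state()["ee_pos"])
cv2.imwrite("pics/w2c.png",cv2.resize(im[20:220,150:350],(600,600),interpolation=2))
E
```

```text
[0.50521705 0.21980603 0.29034495]
```

View pics/w2c.png

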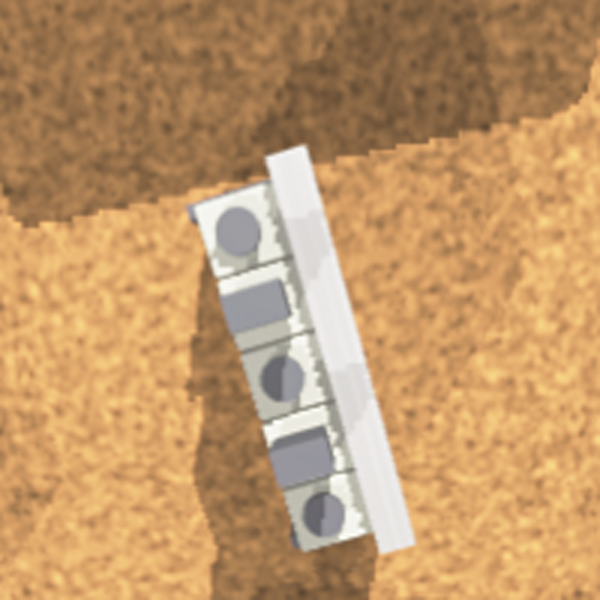

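```bash
python3 - <<'E'
from h import *
import pickle
np.set_printoptions(precision=4,suppress=True)
c=pickle.load(open("w2.pkl","rb"))
f=lambda pts,z: onz("wrist",np.array(pts)/3+[150,20],z,c)
R=f([(267,157),(304,146),(414,544),(380,553)],.115); print("rail",R[:,:2],R.mean(0))
for a,b in((0,3),(1,2)): d=R[a]-R[b]; print(np.degrees(np.arctan2(d[1],d[0]))-90,np.linalg.norm(d))
B=f([(222,293),(280,280),(288,319),(232,333)],.14);A=f([(275,446),(328,438),(334,474),(282,487)],.14)
print(B[:,:2],B.mean(0),A[:,:2],A.mean(0)); d=B.mean(0)-A.mean(0);print(np.linalg.norm(d),np.degrees(np.arctan2(d[1],d[0]))-90)
S=f([(238,230),(282,378),(324,514)],.111);print(S[:,:2], np.degrees(np.arctan2(*(S[0]-S[2])[1::-1]))-90, np.linalg.norm(S[0]-S[2]))
E
```

```text
rail [[0.4849 0.342 ]
 [0.4984 0.3458]
 [0.5434 0.1948]
 [0.5295 0.1909]] [0.5141 0.2684 0.115 ]
16.458514556731927 0.15759378330088555
16.59378840391578 0.15756710679454583
[[0.4701 0.2933]
 [0.4904 0.2977]
 [0.4931 0.2845]
 [0.4733 0.2796]] [0.4817 0.2888 0.14  ] [[0.4881 0.2393]
 [0.5075 0.2423]
 [0.5098 0.2289]
 [0.4905 0.2239]] [0.499  0.2336 0.14  ]
0.05782249859107193 17.35089230215044
[[0.4734 0.317 ]
 [0.4896 0.2617]
 [0.5064 0.2064]] 16.6281778338314 0.11541383975113736
```

move_arm([
  [14,-6.5,30],
  [14,-6.5,60],
  [14,-6.5,90],
  [14,-6.5,110],
  [14,-6.5,110],
], hand=[0,0,0,0,0], roll=[-7,-14,-16.4,-16.4,-16.4])

```text
time: 2.85
ee_pos: [0.4969, 0.2312, 0.1758]
tool_rot: [-3.132, 0.001, 1.855]
ft_force: [-0.4, -0.1, -1.6]
opening: 1.003
finger_force: 0.0
```

move_arm([
  [0,0,30],
  [0,0,54],
  [0,0,54],
  [0,0,54],
], hand=[0,0,0,0], roll=[0,0,0,0])

```text
time: 3.18
ee_pos: [0.4988, 0.2329, 0.1279]
tool_rot: [-3.141, 0.0, 1.855]
ft_force: [-0.2, -0.2, -0.2]
opening: 1.004
finger_force: 0.0
```

```bash
python3 - <<'E'
from h import *
im=pic("wrist","w3"); s=r.read_state();print(s["ee_pos"],s["tool_rot"],s["ft_force"])
E
```

```text
[0.49954028 0.23344798 0.1294442 ] [3.13943722e+00 7.82379854e-05 1.85575542e+00] [-1.33037507 -0.37149697  0.8218795 ]
```

View pics/w3.png

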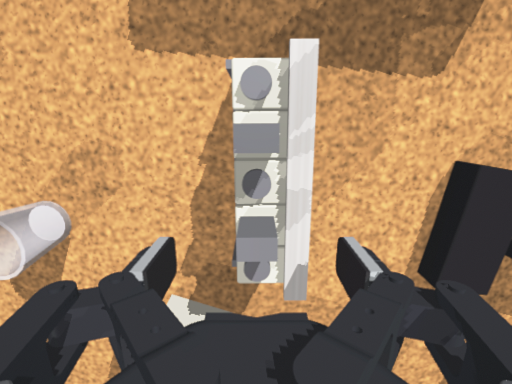

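Aligned: the block at (257,235) is midway between the fingers.

move_arm([
  [0,0,8],
  [0,0,8],
  [0,0,8],
  [0,0,8],
  [0,0,8],
  [0,0,8],
  [0,0,8],
  [0,0,8],
], hand=[0,255,255,255,255,255,255,255], roll=[0,0,0,0,0,0,0,0], force=30)

```text
time: 3.9
ee_pos: [0.4987, 0.2341, 0.1198]
tool_rot: [3.141, -0.0, 1.857]
ft_force: [0.1, -0.2, 2.3]
opening: 0.25
finger_force: 30.0
```

move_arm([
  [0,-6,0],
  [0,-12,0],
  [0,-18,0],
  [0,-24,0],
  [0,-30,0],
  [0,-36,0],
  [0,-42,0],
  [0,-42,0],
], hand=[255,255,255,255,255,255,255,255], roll=[0,0,0,0,0,0,0,0], force=30)

```text
time: 4.57
ee_pos: [0.4617, 0.2232, 0.1216]
tool_rot: [3.128, -0.0, 1.857]
ft_force: [14.0, 3.6, -2.8]
opening: 0.251
finger_force: 98.7
```

```bash
python3 - <<'E'
from h import *
s=r.read_state();print(s["ee_pos"],s["ft_force"],s["torque"],s["opening"])
a=pic("scene");b=pic("side");c=pic("wrist")
o=np.hstack([cv2.resize(a[200:300,290:390],(400,400),interpolation=2),cv2.resize(b[110:200,150:240],(400,400),interpolation=2)]);cv2.imwrite('pics/t1.png',o)
E
```

```text
[0.46172369 0.2231667  0.12164143] [14.02760642  3.58055624 -2.78966085] [ 1.15800535 -3.88342734 -0.07330469] 0.25084918757304986
```

View pics/t1.png

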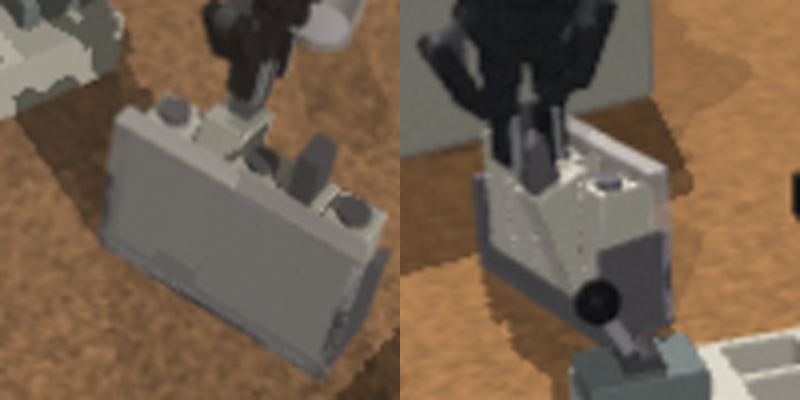

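Tilted well: the cassette leans out of the row and its neighbours stand. Lifting now.

move_arm([
  [0,0,-8],
  [0,0,-16],
  [0,0,-24],
  [0,0,-34],
  [0,0,-60],
  [0,0,-90],
  [0,0,-120],
  [0,0,-150],
], hand=[255,255,255,255,255,255,255,255], roll=[0,0,0,0,0,0,0,0], force=30)

```text
time: 5.38
ee_pos: [0.4573, 0.2219, 0.2705]
tool_rot: [-3.14, 0.0, 1.857]
ft_force: [-0.5, 0.2, -1.8]
opening: 0.248
finger_force: 52.4
```

```bash
python3 - <<'E'
from h import *
s=r.read_state();print(s["ee_pos"],s["ft_force"],s["torque"],s["opening"],s["finger_force"])
a=pic("scene");b=pic("side");c=pic("wrist")
o=np.hstack([cv2.resize(a[120:320,230:430],(400,400),interpolation=2),cv2.resize(b[50:210,110:270],(400,400),interpolation=2)]);cv2.imwrite('pics/t2.png',o)
E
```

```text
[0.45732018 0.22191064 0.27050393] [-0.47997341  0.20190379 -1.79669094] [ 0.04579071 -0.00230611  0.03233212] 0.24811039033749976 52.37049400806427
```

View pics/t2.png

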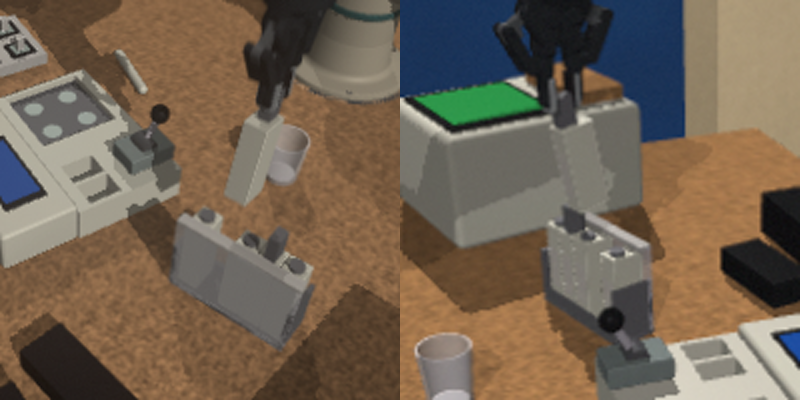

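The cassette hangs in the grip, still tilted. I'll measure the tilt by fitting the box to the silhouettes.

```bash
cat >> h.py <<'E'
from scipy.optimize import minimize
from scipy.spatial.transform import Rotation as Ro
def boxpts(p,yaw,tilt,h=(.02,.014,.05)):
    # p = mid, tilt>0: top leans to -x own
    g=np.array([(a,b,c) for a in(-1,1) for b in(-1,1) for c in(-1,1)])*h
    return Ro.from_euler("ZY",[yaw,-tilt]).apply(g)+p
def mask(n,P):
    m=np.zeros((384,512),np.uint8); cv2.fillConvexPoly(m,cv2.convexHull((proj(n,P)*16).astype(np.int32)),1,shift=4); return m>0
def fit_held(yaw,tilt0=.2,zoff=-.063,show=False):
    s=r.read_state(); tcp=s["ee_pos"]; ms={}
    for n in("scene","side"):
        optics.read_camera(n); p0=proj(n,tcp+[0,0,-.06])[0]
        ds=[d for d in nets.silhouettes(n,"cas_a_mid") if d["score"]>.1]
        ds.sort(key=lambda d:np.hypot(*(np.array([d["rect"][0]+d["rect"][2]/2,d["rect"][1]+d["rect"][3]/2])-p0)))
        d=ds[0]; print(n,p0,d["score"],d["rect"]); ms[n]=d["pixels"]
    def P(x): # block point (own -6,0,62) at tcp + x
        return tcp+[x[1],x[2],x[3]]-Ro.from_euler("ZY",[yaw,-x[0]]).apply([-.006,0,.062])
    def cost(x):
        c=0
        for n,m in ms.items():
            q=mask(n,boxpts(P(x),yaw,x[0])); c+=1-(q&m).sum()/(q|m).sum()
        return c
    best=min((minimize(cost,[t,0,0,0],method="Nelder-Mead",options=dict(initial_simplex=np.array([[t,0,0,0],[t+.1,0,0,0],[t,.005,0,0],[t,0,.005,0],[t,0,0,.005]]),maxiter=300)) for t in(0,.15,.3)),key=lambda o:o.fun)
    return best.x,best.fun,P(best.x)
E
python3 - <<'E'
from h import *
np.set_printoptions(precision=4,suppress=True)
print(fit_held(np.radians(16.4)))
E
```

```text
scene [361.5906 190.7783] 0.7 [359.2, 233.0, 15.4, 22.0]
side [175.8653 115.5187] 0.21 [188.9, 172.7, 138.4, 97.1]
(array([0., 0., 0., 0.]), np.float64(2.0), array([0.4643, 0.2241, 0.21  ]))
```

```bash
python3 - <<'E'
from h import *
np.set_printoptions(precision=0,suppress=True)
a=cv2.imread("pics/t2.png"); tcp=r.read_state()["ee_pos"];yaw=np.radians(16.4);o=[]
for t in(0,.12,.24,.34):
    b=a.copy(); p=tcp-Ro.from_euler("ZY",[yaw,-t]).apply([-.006,0,.062]); P=boxpts(p,yaw,t)
    for n,off,s,d in(("scene",(230,120),2,(0,0)),("side",(110,50),2.5,(400,0))):
        q=((proj(n,P)-off)*s+d).astype(int)
        for i in range(8):
            for k in(1,2,4):
                if not i&k: cv2.line(b,q[i],q[i|k],(0,0,255),1)
    o.append(np.hstack([b[90:230,190:330],b[90:230,510:650]]))
cv2.imwrite("pics/t2f.png",cv2.resize(np.vstack([np.hstack(o[:2]),np.hstack(o[2:])]),(800,400)))
E
```

```text
(no output)
```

View pics/t2f.png

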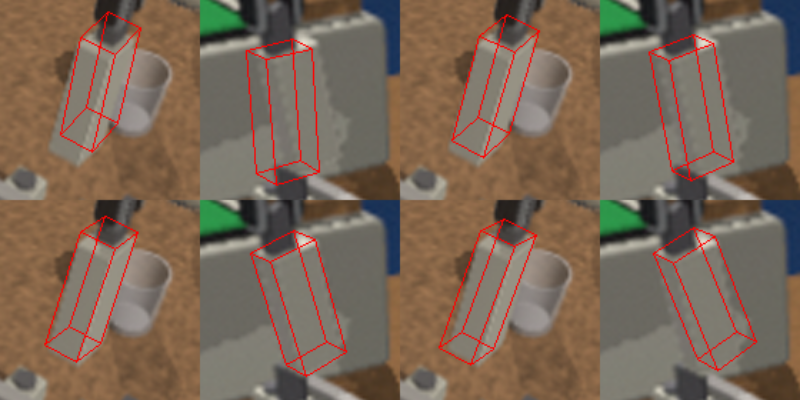

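The tilt is about 0.2 rad. I'll carry it over the photometer, turn to the photometer's yaw and measure the slots.

move_arm([
  [-20,-4,-25],
  [-55,-10,-30],
  [-90,-17,-30],
  [-125,-23,-30],
  [-160,-30,-30],
  [-195,-36,-30],
  [-219,-41,-30],
  [-219,-41,-30],
], hand=[255,255,255,255,255,255,255,255], roll=[0,4,8,12,16,19.4,19.4,19.4], force=30)

```text
time: 6.4
ee_pos: [0.4804, -0.0034, 0.2976]
tool_rot: [-3.139, 0.001, 1.513]
ft_force: [0.3, 0.6, -1.8]
opening: 0.25
finger_force: 52.3
```

```bash
python3 - <<'E'
from h import *
import pickle
s=r.read_state(); c=cams("wrist"); im=pic("wrist"); pickle.dump((c,im),open("w4.pkl","wb")); print(s["ee_pos"],s["tool_rot"],s["opening"])
cv2.imwrite("pics/w4.png",cv2.resize(im[60:340,130:480],(800,640))[:600])
E
```

```text
[ 0.48038304 -0.00339978  0.29764578] [-3.13860891e+00  1.41360257e-03  1.51317652e+00] 0.2502103109888808
```

View pics/w4.png

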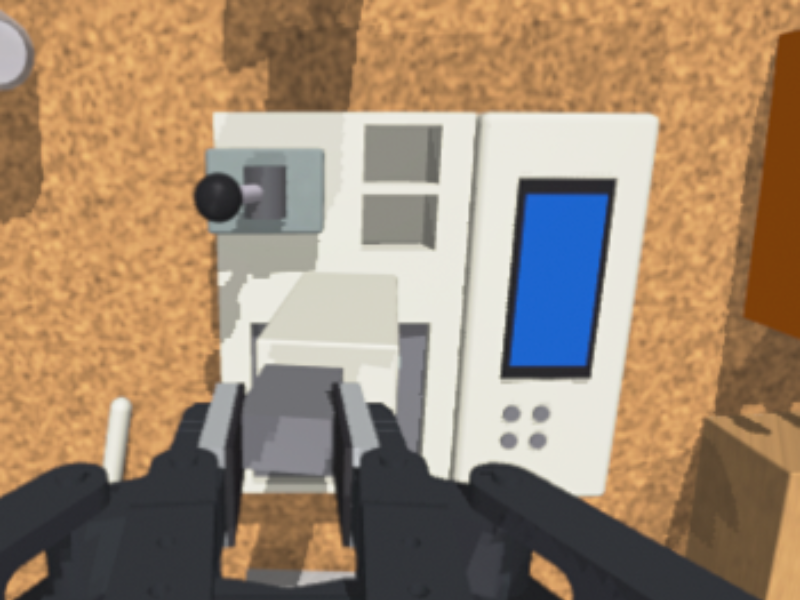

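Slot rims in the crop: left at (365,125)–(438,184), right at (362,194)–(434,248). The knob is at (218,197).

```bash
python3 - <<'E'
from h import *
import pickle
np.set_printoptions(precision=4,suppress=True)
c,im=pickle.load(open("w4.pkl","rb"))
f=lambda pts,z: onz("wrist",np.array(pts)/(800/350)+[130,60],z,c)
L=f([(365,125),(441,126),(438,184),(362,183)],.05);Rr=f([(362,194),(437,195),(434,248),(361,245)],.05)
print(L[:,:2],L.mean(0),Rr[:,:2],Rr.mean(0))
E=f([(214,113),(475,114)],.05);d=E[1]-E[0];print(E,np.degrees(np.arctan2(d[1],d[0])))
d=L[1]-L[0];print(np.degrees(np.arctan2(d[1],d[0]))); d=L[:2].mean(0)-Rr[2:].mean(0);print(np.degrees(np.arctan2(d[1],d[0]))-90, np.linalg.norm(d))
print("knob",f([(218,197)],.116))
E
```

```text
[[0.5304 0.072 ]
 [0.5769 0.069 ]
 [0.5751 0.0341]
 [0.5276 0.0373]] [0.5525 0.0531 0.05  ] [[ 0.5274  0.0305]
 [ 0.5745  0.0273]
 [ 0.5728 -0.0063]
 [ 0.5259 -0.0017]] [0.5502 0.0124 0.05  ]
[[0.4388 0.0843 0.05  ]
 [0.5977 0.075  0.05  ]] -3.3624679983180465
-3.7707842969550724
-3.299456549197174 0.07463078200088158
knob [[0.4448 0.0385 0.116 ]]
```

move_arm([
  [10,20,0],
  [19,41,0],
  [19,41,30],
  [19,41,60],
  [19,41,90],
  [19,41,115],
  [19,41,115],
  [19,41,115],
], hand=[255,255,255,255,255,255,255,255], roll=[0,0,0,0,0,0,0,0])

```text
time: 7.12
ee_pos: [0.5217, 0.0182, 0.183]
tool_rot: [-3.138, -0.0, 1.52]
ft_force: [-0.0, -0.1, -1.3]
opening: 0.254
finger_force: 35.9
```

```bash
cat >> h.py <<'E'
def overlay(tilts,yaw,f,zb=.062,half=45):
    s=r.read_state(); tcp=s["ee_pos"]; print(tcp,s["ft_force"],s["opening"],s["finger_force"]); row=[]
    for n in("scene","side"):
        im=optics.read_camera(n); c=proj(n,tcp+[0,0,-.08])[0].astype(int)-half; s4=400/(2*half)
        M=np.float32([[s4,0,-c[0]*s4],[0,s4,-c[1]*s4]]); b=cv2.warpAffine(im,M,(400,400))
        for k,t in enumerate(tilts):
            p=tcp-Ro.from_euler("ZY",[yaw,-t]).apply([-.006,0,zb]); q=((proj(n,boxpts(p,yaw,t))-c)*s4).astype(int)
            for i in range(8):
                for j in(1,2,4):
                    if not i&j: cv2.line(b,q[i],q[i|j],[(0,0,255),(255,0,0)][k],1)
        row.append(b)
    cv2.imwrite(f"pics/{f}.png",np.hstack(row))
E
python3 - <<'E'
from h import *
overlay([.2],np.radians(-3.3),"ov1",.065)
E
```

```text
[0.52169711 0.01815145 0.18298153] [-0.04018493 -0.09407826 -1.32700904] 0.2542387052982554 35.89549443684518
```

View pics/ov1.png

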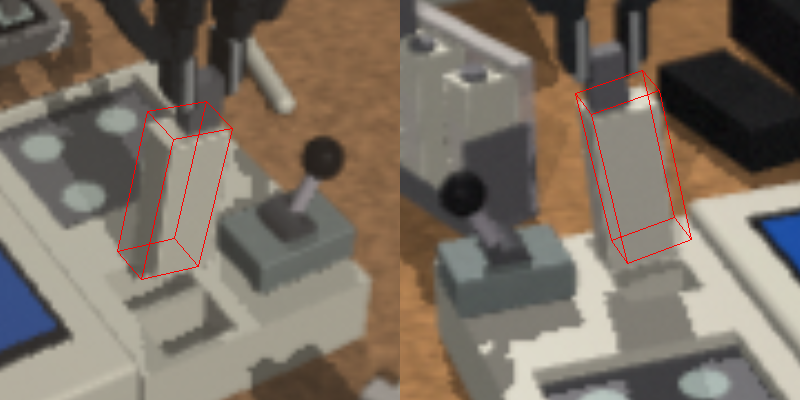

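```bash
cat >> h.py <<'E'
from scipy.optimize import differential_evolution
def edgefit(yaw,base,prior_bounds,h=(.02,.014,.05)):
    """base: expected block ref/mid; params tilt(x), tilt side(y), dx,dy,dz of mid ref point"""
    G={}
    for n in("scene","side"):
        g=cv2.GaussianBlur(optics.read_camera(n),(0,0),.8).astype(np.float32)
        G[n]=[sum(cv2.Sobel(g[...,k],cv2.CV_32F,*d) for k in range(3)) for d in((1,0),(0,1))]
    E=[(i,i|j) for i in range(8) for j in(1,2,4) if not i&j]; cam={n:cams(n) for n in G}
    def cost(x):
        Rm=Ro.from_euler("ZYX",[yaw,-x[0],0]); c=0
        g=np.array([(a,b,e) for a in(-1,1) for b in(-1,1) for e in(-1,1)])*h
        P=base+x[1:4]+Rm.apply(g-[-.006,0,.062])
        ctr=P.mean(0)
        for n,(gx,gy) in G.items():
            q=proj(n,P,cam[n]); hull=cv2.convexHull(q.astype(np.float32),returnPoints=False).ravel()
            for a,b in zip(hull,np.roll(hull,-1)):
                if P[a,2]>ctr[2] and P[b,2]>ctr[2]: continue
                s=np.linspace(.1,.9,25)[:,None]; w=(q[a]*(1-s)+q[b]*s).astype(np.float32); d=q[b]-q[a]; d/=np.linalg.norm(d)+1e-9
                v=abs(-d[1]*cv2.remap(gx,w[:,:1],w[:,1:],1)+d[0]*cv2.remap(gy,w[:,:1],w[:,1:],1))
                c-=np.minimum(v,150).mean()
        return c
    o=differential_evolution(cost,prior_bounds,seed=1,maxiter=60,popsize=12,tol=1e-4)
    Rm=Ro.from_euler("ZYX",[yaw,-o.x[0],0]); ref=base+o.x[1:4]
    return o.x,o.fun,ref+Rm.apply([.006,0,-.112])
E
python3 - <<'E'
from h import *
np.set_printoptions(precision=4,suppress=True)
for i in range(2):
    s=r.read_state();print(s["ee_pos"],s["tool_rot"][2],s["finger_force"])
    print(edgefit(np.radians(-3.2),s["ee_pos"],[(-.1,.3),(-.008,.008),(-.006,.006),(-.012,.006)]))
E
```

```text
[0.5234 0.0177 0.1863] 1.5190544567558804 35.89735362678766
(array([ 0.1437, -0.0012, -0.0006, -0.0116]), np.float64(-1065.470917117651), array([0.5441, 0.0159, 0.0647]))
[0.5236 0.0175 0.1867] 1.5187666925739156 35.89468879625201
(array([ 0.147 , -0.002 , -0.001 , -0.0117]), np.float64(-1049.1360569267847), array([0.5439, 0.0153, 0.0651]))
```

move_arm([
  [-3.5,6,0],
  [-3.5,6,0],
  [-3.5,6,8],
  [-3.5,6,16],
  [-3.5,6,24],
  [-3.5,6,30],
  [-3.5,6,30],
], hand=[255,255,255,255,255,255,255], roll=[0,0,0,0,0,0,0], force=40)

```text
time: 8.0
ee_pos: [0.5284, 0.0135, 0.1527]
tool_rot: [-3.141, 0.0, 1.518]
ft_force: [4.0, 0.4, -3.4]
opening: 0.25
finger_force: 43.0
```

```bash
python3 - <<'E'
from h import *
np.set_printoptions(precision=4,suppress=True)
s=r.read_state();print(s["ee_pos"],s["tool_rot"][2],s["finger_force"],s["ft_force"])
print(edgefit(np.radians(-3.2),s["ee_pos"],[(-.1,.3),(-.008,.008),(-.006,.006),(-.016,.006)]))
s=r.read_state();print(s["ee_pos"])
E
```

```text
[0.5284 0.0135 0.1527] 1.5184496027400922 42.96768369153142 [ 3.9639  0.3899 -3.373 ]
(array([ 0.1398, -0.0003,  0.0008, -0.0017]), np.float64(-1005.6605322108385), array([0.5496, 0.0131, 0.0409]))
[0.5285 0.0135 0.1539]
```

move_arm([
  [0,4,0],
  [0,8,0],
  [0,12,0],
  [0,14,0],
  [0,14,0],
  [0,14,0],
], hand=[255,255,255,255,255,255], roll=[0,0,0,0,0,0])

```text
time: 8.6
ee_pos: [0.5423, 0.0128, 0.1542]
tool_rot: [-3.141, 0.0, 1.518]
ft_force: [-2.5, -0.4, -1.0]
opening: 0.242
finger_force: 38.8
```

```bash
python3 - <<'E'
from h import *
np.set_printoptions(precision=4,suppress=True)
s=r.read_state();print(s["ee_pos"],s["finger_force"],s["ft_force"],s["torque"],s["opening"])
print(edgefit(np.radians(-3.2),s["ee_pos"],[(-.1,.3),(-.008,.008),(-.006,.006),(-.016,.006)]))
E
```

```text
[0.5423 0.0128 0.1542] 38.7797427928308 [-2.5297 -0.3824 -0.9955] [ 0.0025  0.4443 -0.043 ] 0.24247920253114402
(array([-0.0199,  0.0036, -0.0051,  0.005 ]), np.float64(-983.1896234420446), array([0.5497, 0.0075, 0.0471]))
```

move_arm([
  [0,1,4],
  [0,1,8],
  [0,1,12],
  [0,1,16],
  [0,1,20],
  [0,1,20],
], hand=[255,255,255,255,255,255], roll=[0,0,0,0,0,0])

```text
time: 9.2
ee_pos: [0.543, 0.0127, 0.133]
tool_rot: [-3.14, 0.0, 1.518]
ft_force: [-0.6, 0.1, -3.1]
opening: 0.241
finger_force: 39.0
```

move_arm([
  [0,0,2],
  [0,0,4],
  [0,0,6],
  [0,0,8],
  [0,0,10],
  [0,0,10],
], hand=[255,255,255,255,255,255], roll=[0,0,0,0,0,0])

```text
time: 9.7
ee_pos: [0.5468, 0.0125, 0.1295]
tool_rot: [3.13, 0.0, 1.518]
ft_force: [-0.1, -0.7, 16.0]
opening: 0.24
finger_force: 41.8
```

move_arm([
  [0,0,7],
  [0,0,7],
  [0,0,7],
  [0,0,3],
  [0,0,-20],
  [0,0,-60],
  [0,0,-100],
  [0,0,-130],
], hand=[120,120,120,120,120,120,120,120], roll=[0,0,0,0,0,0,0,0])

```text
time: 10.37
ee_pos: [0.5437, 0.0127, 0.2583]
tool_rot: [3.138, -0.0, 1.518]
ft_force: [-0.1, -0.1, 0.2]
opening: 0.532
finger_force: 0.0
```

```bash
python3 - <<'E'
from h import *
np.set_printoptions(precision=4,suppress=True)
s=r.read_state();print(s["ee_pos"],s["ft_force"],s["opening"])
print(edgefit(np.radians(-3.2),np.array([.544,.012,.122]),[(-.15,.15),(-.008,.008),(-.006,.006),(-.006,.03)]))
E
```

```text
[0.5437 0.0127 0.2583] [-0.1391 -0.07    0.2471] 0.5319953393962062
(array([ 0.0089,  0.0016, -0.006 , -0.0059]), np.float64(-1006.2679586776749), array([0.5526, 0.0056, 0.0042]))
```

move_arm([
  [35,-10,0],
  [75,-20,0],
  [114,-31,0],
  [152,-42,0],
  [190,-53,0],
  [228,-64,0],
  [265,-74,0],
  [272.5,-76.5,0],
], hand=[60,60,0,0,0,0,0,0], roll=[-2,-5,-8,-11,-14,-17,-19.5,-19.5])

```text
time: 11.13
ee_pos: [0.4793, 0.2936, 0.2535]
tool_rot: [-3.141, -0.001, 1.866]
ft_force: [0.1, -0.5, -0.4]
opening: 0.997
finger_force: 0.0
```

```bash
python3 - <<'E'
from h import *
import pickle
np.set_printoptions(precision=4,suppress=True)
s=r.read_state();s=r.read_state(); c=cams("wrist"); im=pic("wrist","w5"); pickle.dump((c,im),open("w5.pkl","wb")); print(s["ee_pos"],s["tool_rot"])
for q in("cas_a_mid","spare_a_mid"):
  for d in nets.silhouettes("wrist",q)[:5]: print(q,d["score"],d["rect"],onz("wrist",(d["rect"][0]+d["rect"][2]/2,d["rect"][1]+d["rect"][3]/2),.12))
s=r.read_state();print(s["ee_pos"],s["tool_rot"])
# predicted block top corners in image, mean colours around
y=np.radians(16.5);Rz=Ro.from_euler("z",y)
P=Rz.apply(np.array([(-1,-1,0),(1,-1,0),(1,1,0),(-1,1,0)])*[.011,.007,0])+[.4818,.2889,.14]
print(proj("wrist",P,c)); 
hsv=cv2.cvtColor(im,cv2.COLOR_BGR2GRAY); u,v=proj("wrist",P.mean(0),c)[0].astype(int); print(hsv[v-24:v+26:2,u-34:u+36:2])
E
```

```text
[0.4793 0.2936 0.2535] [-3.1406 -0.0015  1.8661]
cas_a_mid 0.64 [244.5, 176.2, 27.8, 30.2] [[0.4828 0.2878 0.12  ]]
spare_a_mid 0.96 [242.0, 204.3, 30.9, 23.7] [[0.4905 0.2593 0.12  ]]
spare_a_mid 0.55 [179.5, 283.1, 105.8, 39.4] [[0.4933 0.145  0.12  ]]
[0.4811 0.2889 0.2537] [-3.1408  0.0007  1.8596]
[[247.0584 205.081 ]
 [269.1033 205.2466]
 [269.3993 191.6323]
 [247.0511 191.461 ]]
[[192 148 124 147 148 134 137 125 133 137 122 248 248 249 218 199 198 165
  170 240 239 239 240 227 165 159 227 225 223 223 224 225 231 166 164]
 [164 113 115 133 126 126 120 117 127 133 108 160 169 160 140 156 160 149
  150 162 161 159 158 138 129 154 227 224 222 223 223 225 227 168 167]
 [159 123 132 132 115 113 120 131 120 119 123 249 247 248 247 247 244 243
  244 243 243 243 245 166 162 177 227 224 222 223 223 225 222 168 165]
 [142 127 120 122 118 121 130 147 138 121 122 247 246 246 240 239 239 239
  239 239 239 239 241 209 165 178 227 223 222 224 223 226 221 166 161]
 [134 132 133 139 137 136 140 141 147 124 121 247 247 244 240 240 240 240
  240 240 240 240 240 170 164 178 227 223 222 224 229 232
[... 2214 characters left out ...]
 126 121 115 111 113 190 197 127 108 108 108 141
  158 158 160 236 219 195 195 233 238 237 238 239 238 242 191 189 185]
 [127 121 125 122 114 128 117 118 117 117 112 191 197 128 108 108 111 157
  158 157 159 238 247 199 194 231 238 237 238 239 238 242 189 194 189]
 [138 121 127 128 111 125 130 124 119 122 112 191 199 149 107 108 129 157
  156 155 183 247 237 197 194 232 238 237 239 239 238 241 189 146 157]
 [138 130 123 111 120 131 157 153 130 131 112 190 198 192 117 106 144 157
  155 161 244 246 233 196 197 235 238 237 239 239 239 242 186 152 159]
 [122 126 125 137 155 150 155 151 123 132 112 190 197 198 192 138 159 158
  166 245 246 246 239 197 196 235 238 237 239 238 239 242 168 170 179]]
```

move_arm([
  [0,0,35],
  [0,0,70],
  [0,0,105],
  [0,0,132],
  [0,0,132],
], hand=[0,0,0,0,0], roll=[0,0,0,0,0])

```text
time: 11.7
ee_pos: [0.479, 0.2854, 0.1155]
tool_rot: [-3.13, 0.003, 1.856]
ft_force: [0.1, -0.3, -1.9]
opening: 1.001
finger_force: 0.0
```

move_arm([
  [0,0,3],
  [0,0,3],
  [0,0,3],
  [0,0,3],
  [0,0,3],
  [0,0,3],
  [0,0,3],
], hand=[255,255,255,255,255,255,255], roll=[0,0,0,0,0,0,0], force=40)

```text
time: 12.28
ee_pos: [0.4821, 0.2892, 0.121]
tool_rot: [3.138, -0.0, 1.859]
ft_force: [1.4, -0.9, 6.1]
opening: 0.245
finger_force: 40.1
```

move_arm([
  [0,-6,-1],
  [0,-12,-1],
  [0,-18,-1],
  [0,-24,-1],
  [0,-30,-1],
  [0,-36,-1],
  [0,-42,-1],
  [0,-42,-1],
], hand=[255,255,255,255,255,255,255,255], roll=[0,0,0,0,0,0,0,0])

```text
time: 12.95
ee_pos: [0.4442, 0.278, 0.1226]
tool_rot: [3.129, -0.001, 1.859]
ft_force: [12.8, 3.6, -1.1]
opening: 0.248
finger_force: 97.4
```

```bash
python3 - <<'E'
from h import *
np.set_printoptions(precision=4,suppress=True)
s=r.read_state();print(s["ee_pos"],s["finger_force"],s["ft_force"],s["torque"],s["opening"])
print(edgefit(np.radians(16.5),s["ee_pos"],[(0,.45),(-.008,.008),(-.006,.006),(-.016,.006)]))
for a,b in((np.array([.4843,.2906,.056]),"B0"),):
  for q in("side","scene"):
    for d in nets.silhouettes(q,"cas_a_mid")[:4]: print(q,d["score"],d["rect"])
E
```

```text
[0.4442 0.278  0.1226] 97.36752077937126 [12.7639  3.5863 -1.0857] [ 0.9526 -3.4382  0.0047] 0.24755604268699044
(array([ 0.2603,  0.0003, -0.0019,  0.0059]), np.float64(-580.5027601341733), array([0.4777, 0.2859, 0.0218]))
side 0.84 [161.7, 133.1, 19.5, 40.0]
side 0.6 [169.6, 131.1, 41.6, 56.6]
scene 0.66 [359.4, 236.1, 21.4, 16.4]
scene 0.17 [262.7, 177.1, 15.3, 33.7]
```

Same force signature as the first, so it's tilted. I'll check A in its slot while lifting B.

move_arm([
  [0,0,-8],
  [0,0,-16],
  [0,0,-24],
  [0,0,-34],
  [0,0,-60],
  [0,0,-95],
  [0,0,-130],
  [0,0,-170],
], hand=[255,255,255,255,255,255,255,255], roll=[0,0,0,0,0,0,0,0])

```text
time: 13.82
ee_pos: [0.4399, 0.2765, 0.2907]
tool_rot: [-3.138, 0.001, 1.859]
ft_force: [1.2, 1.9, -0.9]
opening: 0.246
finger_force: 41.3
```

```bash
python3 - <<'E'
from h import *
np.set_printoptions(precision=4,suppress=True)
s=r.read_state();print(s["ee_pos"],s["tool_rot"],s["finger_force"],s["ft_force"],s["opening"])
print(edgefit(np.radians(16.5),s["ee_pos"],[(-.1,.45),(-.008,.008),(-.006,.006),(-.016,.006)]))
y=np.radians(-3.2); P=np.r_[boxpts([.5502,.0118,.06],y,0),boxpts(Ro.from_euler("z",y).apply([-.006,0,.067])+[.5502,.0118,.06],y,0,(.011,.007,.017))]
for n in("scene","side"):
    q=proj(n,P[P[:,2]>.02]);q=proj(n,np.where(P[:,2:]<.05,np.c_[P[:,:2],np.full(len(P),.05)],P)); print(n,"pred",q.min(0),q.max(0)-q.min(0))
    for d in nets.silhouettes(n,"cas_a_mid")[:4]: print(n,d["score"],d["rect"])
E
```

```text
[0.4399 0.2765 0.2907] [-3.138   0.0007  1.859 ] 41.300112241879106 [ 1.17    1.8596 -0.89  ] 0.24590232682304897
(array([ 0.0724,  0.0063,  0.0009, -0.0044]), np.float64(-841.6339942698671), array([0.4597, 0.2814, 0.1751]))
scene pred [262.3853 173.6498] [18.7942 36.1143]
scene 0.65 [368.4, 176.2, 31.9, 51.7]
scene 0.64 [263.9, 174.9, 14.4, 38.6]
side pred [227.9531 162.1411] [18.6889 37.9674]
side 0.74 [157.6, 76.1, 21.7, 50.3]
side 0.52 [188.4, 173.2, 137.1, 96.4]
```

move_arm([
  [-30,3,0],
  [-65,7,0],
  [-100,11,0],
  [-135,15,0],
  [-170,19,0],
  [-205,22,0],
  [-239,26,0],
  [-239,26,0],
], hand=[255,255,255,255,255,255,255,255], roll=[1,4,7,10,13,16.5,19.8,19.8])

```text
time: 14.68
ee_pos: [0.5343, 0.0501, 0.2871]
tool_rot: [-3.137, 0.003, 1.504]
ft_force: [1.0, 0.8, -1.5]
opening: 0.245
finger_force: 41.3
```

move_arm([
  [0,0,0],
  [0,0,30],
  [0,0,60],
  [0,0,85],
  [0,0,105],
  [0,0,105],
], hand=[255,255,255,255,255,255], roll=[0,0,0,0,0,0])

```text
time: 15.18
ee_pos: [0.5306, 0.0563, 0.1789]
tool_rot: [-3.13, 0.001, 1.515]
ft_force: [-1.4, 0.4, -2.6]
opening: 0.246
finger_force: 41.2
```

```bash
python3 - <<'E'
from h import *
np.set_printoptions(precision=4,suppress=True)
for i in(0,1):
  s=r.read_state();print(s["ee_pos"],s["tool_rot"],s["finger_force"],s["ft_force"],s["opening"])
  print(edgefit(s["tool_rot"][2]-np.pi/2,s["ee_pos"],[(-.1,.45),(-.008,.008),(-.006,.006),(-.016,.006)]))
E
```

```text
[0.5306 0.0563 0.1789] [-3.1304  0.0007  1.5153] 41.1536926869303 [-1.3639  0.3597 -2.5839] 0.24623743892166033
(array([ 0.321 , -0.0047,  0.006 ,  0.005 ]), np.float64(-1027.475016996944), array([0.5668, 0.06  , 0.0795]))
[0.533  0.056  0.1847] [-3.1392  0.      1.5148] 41.25114753842354 [-0.2477 -0.6972 -1.7513] 0.24394164593347706
(array([0.2573, 0.0001, 0.0058, 0.0042]), np.float64(-1047.765354259402), array([0.5674, 0.06  , 0.0821]))
```

```bash
python3 - <<'E'
from h import *
overlay([.07],np.radians(-3.2),"ov2",.064)
E
```

```text
[0.53431129 0.05575349 0.18703331] [ 0.5783455  -0.16782574 -1.28069932] 0.24687217627014632 41.249443190172315
```

View pics/ov2.png

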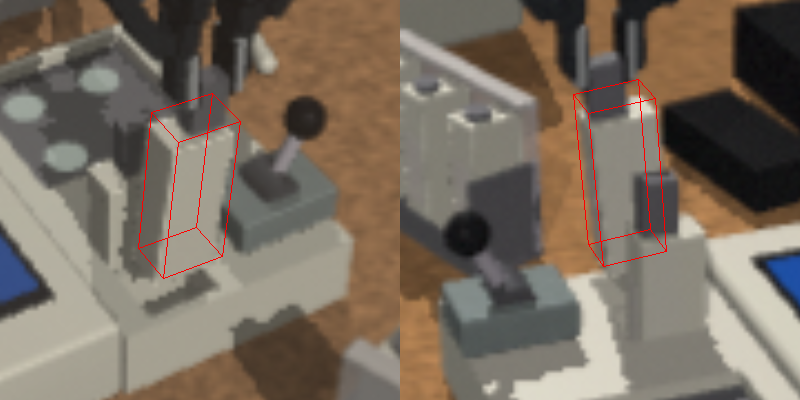

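A stands in the right slot; B is about 0.08 rad tilted over the left slot.

move_arm([
  [-1.5,4,0],
  [-1.5,4,8],
  [-1.5,4,16],
  [-1.5,4,24],
  [-1.5,4,30],
  [-1.5,4,34],
  [-1.5,4,34],
], hand=[255,255,255,255,255,255,255], roll=[0,0,0,0,0,0,0])

```text
time: 16.07
ee_pos: [0.5371, 0.0534, 0.1497]
tool_rot: [-3.139, 0.0, 1.513]
ft_force: [0.2, 0.7, -1.3]
opening: 0.248
finger_force: 41.3
```

move_arm([
  [0,3,0],
  [0,6,0],
  [0,9,0],
  [0,10,0],
  [0,10,4],
  [0,10,8],
  [0,10,8],
], hand=[255,255,255,255,255,255,255], roll=[0,0,0,0,0,0,0])

```text
time: 16.65
ee_pos: [0.5474, 0.0528, 0.142]
tool_rot: [-3.141, 0.0, 1.513]
ft_force: [-1.3, -0.6, -1.9]
opening: 0.241
finger_force: 39.0
```

move_arm([
  [0,0,3],
  [0,0,6],
  [0,0,9],
  [0,0,12],
  [0,0,14],
  [0,0,16],
  [0,0,16],
], hand=[255,255,255,255,255,255,255], roll=[0,0,0,0,0,0,0])

```text
time: 17.23
ee_pos: [0.5502, 0.0526, 0.1314]
tool_rot: [3.133, -0.0, 1.513]
ft_force: [-1.3, -1.3, 15.0]
opening: 0.247
finger_force: 41.7
```

move_arm([
  [0,0,-3],
  [0,0,-3],
  [0,0,-3],
  [0,0,-3],
  [0,0,-30],
  [0,0,-65],
  [0,0,-105],
  [0,0,-140],
], hand=[120,120,120,120,120,120,120,120], roll=[0,0,0,0,0,0,0,0])

```text
time: 17.9
ee_pos: [0.5476, 0.0528, 0.269]
tool_rot: [3.141, 0.0, 1.513]
ft_force: [1.6, -0.4, -0.4]
opening: 0.532
finger_force: 0.0
```

```bash
python3 - <<'E'
from h import *
np.set_printoptions(precision=4,suppress=True)
s=r.read_state();print(s["ee_pos"],s["ft_force"],s["opening"])
y=np.radians(-3.2)
def model(m,zc=.05):
    P=np.r_[boxpts(m,y,0),boxpts(Ro.from_euler("z",y).apply([-.006,0,.067])+m,y,0,(.011,.007,.017))]
    return np.where(P[:,2:]<zc,np.c_[P[:,:2],np.full(len(P),zc)],P)
for n in("scene","side"):
    optics.read_camera(n)
    for m in([.5502,.0118,.06],[.5527,.0537,.06]):
        q=proj(n,model(np.array(m))); print(n,"pred",q.min(0),q.max(0)-q.min(0))
    for d in nets.silhouettes(n,"cas_a_mid")[:4]: print(n,d["score"],d["rect"])
for i in(1,2):print(edgefit(y,np.array([.5462,.054,.122]),[(-.15,.2),(-.008,.008),(-.006,.006),(-.012,.02)]))
E
```

```text
[0.5476 0.0528 0.269 ] [ 1.6249 -0.365  -0.3981] 0.5317647760253037
scene pred [262.3853 173.6498] [18.7942 36.1143]
scene pred [270.4223 182.9825] [19.49   36.7873]
scene 0.73 [193.7, 157.4, 127.6, 96.9]
scene 0.66 [268.2, 184.1, 20.2, 38.5]
side pred [227.9531 162.1411] [18.6889 37.9674]
side pred [222.795  155.3305] [18.0665 36.9396]
side 0.73 [224.3, 158.1, 12.3, 37.5]
(array([ 0.1782, -0.0041, -0.006 ,  0.0101]), np.float64(-784.8662021939323), array([0.5678, 0.0466, 0.023 ]))
(array([-0.1499,  0.0036, -0.006 ,  0.02  ]), np.float64(-805.3435810624034), array([0.539 , 0.0486, 0.0304]))
```

move_arm([
  [-40,-3,0],
  [-80,-7,0],
  [-120,-10,0],
  [-160,-14,0],
  [-200,-17,0],
  [-240,-20,0],
  [-280,-24,0],
  [-320,-27,0],
], hand=[120,120,120,120,120,120,120,120], roll=[0,0,0,0,0,0,0,0])

```text
time: 18.97
ee_pos: [0.5014, -0.2668, 0.2661]
tool_rot: [-3.14, -0.001, 1.513]
ft_force: [0.3, -0.1, -0.2]
opening: 0.528
finger_force: 0.0
```

move_arm([
  [-40,-3,0],
  [-80,-7,0],
  [-120,-10,0],
  [-156,-13,0],
  [-156,-13,0],
  [-156,-13,0],
  [-156,-13,0],
], hand=[120,120,120,120,120,120,120], roll=[0,0,0,0,0,0,0])

```text
time: 19.55
ee_pos: [0.4804, -0.4196, 0.2661]
tool_rot: [-3.14, -0.002, 1.513]
ft_force: [0.4, -0.6, 1.0]
opening: 0.529
finger_force: 0.0
```

```bash
python3 - <<'E'
from h import *
import pickle
np.set_printoptions(precision=4,suppress=True)
c=cams("wrist"); im=pic("wrist","w6"); pickle.dump((c,im),open("w6.pkl","wb")); s=r.read_state();print(s["ee_pos"],s["tool_rot"])
for q in("tile_0_mid","tray","photometer","bottle_mid"):
  for d in nets.silhouettes("wrist",q)[:6]:
    ys,xs=np.where(d["pixels"]);print(q,round(d["score"],2),d["rect"],onz("wrist",(xs.mean(),ys.mean()),.03,c)[0])
E
```

```text
[ 0.4807 -0.4191  0.2668] [-3.1411 -0.0009  1.5141]
tile_0_mid 0.55 [222.4, 134.0, 28.6, 27.7] [ 0.4532 -0.3811  0.03  ]
tray 0.71 [206.9, 70.5, 105.9, 106.5] [ 0.4874 -0.3494  0.03  ]
bottle_mid 0.82 [411.7, 44.1, 100.3, 58.0] [ 0.7614 -0.3006  0.03  ]
bottle_mid 0.27 [219.3, 131.9, 30.0, 28.1] [ 0.4522 -0.3814  0.03  ]
```

View pics/w6.png

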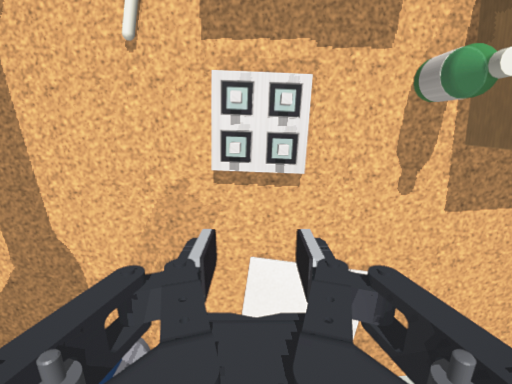

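All four tiles are in the tray: post tops near (236,97), (287,99), (235,147), (284,149). The bottle is off to the right. I'll refine these numerically.

```bash
cat > tiles.py <<'E'
from h import *
import pickle
np.set_printoptions(precision=4,suppress=True)
c,im=pickle.load(open("w6.pkl","rb"))
g=cv2.cvtColor(im,cv2.COLOR_BGR2GRAY)
C=onz("wrist",[(213,71),(312,74),(304,174),(211,171)],.02,c);print("tray",C[:,:2],C.mean(0))
for a,b in((0,1),(3,2)):
    d=C[b]-C[a];print(np.degrees(np.arctan2(d[1],d[0])),np.linalg.norm(d))
for u,v in[(236,97),(287,99),(235,147),(284,149)]:
    w=g[v-9:v+10,u-9:u+10]; m=(w>w[8:11,8:11].min()-12).astype(np.uint8); n,l,st,ce=cv2.connectedComponentsWithStats(m,connectivity=4); k=l[9,9]
    r_=cv2.minAreaRect(np.argwhere(l==k)[:,::-1].astype(np.float32)); p=np.array(r_[0])+[u-9,v-9]
    print(p,r_[1],r_[2],"world",onz("wrist",p,.044,c)[0])
print(g[88:108,226:248])
E
python3 tiles.py
```

```text
tray [[ 0.4294 -0.2809]
 [ 0.5623 -0.2922]
 [ 0.5496 -0.4284]
 [ 0.4136 -0.4162]] [ 0.4887 -0.3544  0.02  ]
-4.841081405776709 0.1333481354185777
-5.129251046463126 0.136590235967608
[235.  95.] (10.0, 10.0) 90.0 world [ 0.4583 -0.3158  0.044 ]
[286.5  97.5] (11.0, 9.0) 90.0 world [ 0.5243 -0.3226  0.044 ]
[234.5 147.5] (9.0, 9.0) 90.0 world [ 0.4526 -0.3824  0.044 ]
[283.  149.5] (9.0, 10.0) 90.0 world [ 0.5176 -0.3888  0.044 ]
[[106 173 203 204 204 203 204 203 204 204 204 204 204 205 203 204 202 196
  192 188 184 139]
 [107 174 205 205 204 205 206 206 205 205 205 206 206 206 206 206 205 205
  205 206 204 153]
 [107 173 203 204 207 217 220 219 218 218 217 216 215 213 210 206 205 205
  205 206 205 153]
 [106 174 203 204 218 230 233 231 231 231 231 229 228 227 221 209 204 204
  205 206 204 151]
 [106 173 203 206 225 235 234 233 232 233 233 233 233 233 226 201 196 203
  204 205 205 148]
 [107 174 203 206 225 235 234 233 233 232 232 233 233 233 224 182 180 202
  204 205 203 146]
 [107 174 203 206 226 234 233 233 233 232 232 232 232 233 224 172 175 201
  203 204 204 145]
 [106 173 202 20
[... 493 characters left out ...]
0 229 230 231 211 158 177 201
  204 204 195 134]
 [124 181 200 200 209 208 200 199 203 206 207 208 211 213 188 150 177 202
  204 204 187 126]
 [126 182 201 200 195 173 149 142 144 147 151 155 159 161 149 137 178 203
  204 204 183 121]
 [126 182 200 201 198 187 174 166 163 158 156 157 158 158 159 169 192 204
  204 204 182 119]
 [130 185 201 201 199 196 194 192 190 189 187 187 188 188 190 196 201 203
  203 204 182 119]
 [132 186 201 201 199 197 197 196 197 197 197 197 197 197 197 198 200 201
  202 202 182 119]
 [134 187 203 202 200 197 198 198 198 197 198 198 197 198 198 197 200 201
  202 202 180 118]
 [133 184 201 201 197 196 196 197 197 196 197 197 197 197 197 198 200 203
  203 204 181 119]]
```

move_arm([
  [34,-9,10],
  [68,-19,20],
  [102,-28.3,40],
  [102,-28.3,80],
  [102,-28.3,120],
  [102,-28.3,160],
  [102,-28.3,190],
  [102,-28.3,190],
], hand=[120,120,120,120,120,120,120,120], roll=[1,2,2,2,2,2,2,2])

```text
time: 20.47
ee_pos: [0.455, -0.3133, 0.0703]
tool_rot: [-3.132, -0.007, 1.479]
ft_force: [0.9, 0.8, -1.4]
opening: 0.528
finger_force: 0.0
```

```bash
cat > chk.py <<'E'
from h import *
import sys
np.set_printoptions(precision=4,suppress=True)
im=optics.read_camera("side"); a=cv2.imread("pics/side0.png")
s=r.read_state(); print("tcp",s["ee_pos"],"yaw",np.degrees(s["tool_rot"][2]),s["opening"],s["finger_force"],s["ft_force"])
T=dict(T0=(.4583,-.3158),T1=(.5243,-.3226),T2=(.4526,-.3824),T3=(.5176,-.3888))
for k,(x,y) in T.items():
    u,v=proj("side",[x,y,.032])[0].astype(int); d=[cv2.absdiff(im[v-8:v+9,u-8:u+9],a[v-8:v+9,u-8:u+9]).mean()]; print(k,(u,v),"diff",d)
E
python3 chk.py
```

```text
tcp [ 0.4566 -0.3147  0.0745] yaw 84.7530882833358 0.5300802451596884 0.0 [0.3268 1.139  1.2163]
T0 (np.int64(260), np.int64(293)) diff [np.float64(9.680507497116494)]
T1 (np.int64(291), np.int64(286)) diff [np.float64(11.81430219146482)]
T2 (np.int64(273), np.int64(318)) diff [np.float64(25.94002306805075)]
T3 (np.int64(306), np.int64(309)) diff [np.float64(9.771626297577855)]
```

move_arm([
  [0,0,30],
  [0,0,51],
  [0,0,51],
  [0,0,51],
  [0,0,51],
  [0,0,51],
  [0,0,51],
  [0,0,51],
], hand=[120,120,120,255,255,255,255,255], roll=[0,0,0,0,0,0,0,0], force=40)

```text
time: 21.18
ee_pos: [0.4597, -0.3178, 0.0297]
tool_rot: [3.137, 0.003, 1.478]
ft_force: [-0.2, -0.0, 7.7]
opening: 0.148
finger_force: 40.6
```

move_arm([
  [0,0,-15],
  [0,0,-50],
  [10,0,-90],
  [50,0,-98],
  [90,0,-98],
  [130,-1,-98],
  [170,-1.5,-98],
  [210,-1.5,-98],
], hand=[255,255,255,255,255,255,255,255], roll=[0,0,0,0,0,-1,-2,-2])

```text
time: 21.85
ee_pos: [0.476, -0.1057, 0.1258]
tool_rot: [3.139, 0.001, 1.514]
ft_force: [0.9, -0.1, -1.5]
opening: 0.152
finger_force: 39.8
```

move_arm([
  [24.5,-1,0],
  [24.5,-1,0],
  [24.5,-1,25],
  [24.5,-1,50],
  [24.5,-1,50],
], hand=[255,255,255,255,255], roll=[0,0,0,0,0])

```text
time: 22.27
ee_pos: [0.474, -0.0825, 0.0708]
tool_rot: [-3.135, -0.001, 1.513]
ft_force: [-0.4, -0.4, -2.2]
opening: 0.152
finger_force: 39.7
```

```bash
python3 chk.py; python3 - <<'E'
from h import *
s=r.read_state();print(s["ee_pos"],s["opening"])
E
```

```text
tcp [ 0.475  -0.0829  0.0731] yaw 86.68612975378382 0.1444501485975041 39.70658719539642 [-0.4415 -0.3192 -0.7707]
T0 (np.int64(260), np.int64(293)) diff [np.float64(28.498269896193772)]
T1 (np.int64(291), np.int64(286)) diff [np.float64(12.019607843137255)]
T2 (np.int64(273), np.int64(318)) diff [np.float64(8.362168396770473)]
T3 (np.int64(306), np.int64(309)) diff [np.float64(9.945790080738178)]
[ 0.47502702 -0.08286055  0.07306299] 0.1444501485975041
```

move_arm([
  [0,3.5,4],
  [0,3.5,8],
  [0,3.5,11],
  [0,3.5,14],
  [0,3.5,14],
], hand=[255,255,255,255,255], roll=[0,0,0,0,0])

```text
time: 22.73
ee_pos: [0.4806, -0.0833, 0.0617]
tool_rot: [3.14, 0.0, 1.513]
ft_force: [-1.0, 0.2, 5.7]
opening: 0.152
finger_force: 40.6
```

move_arm([
  [0,0,0],
  [0,0,0],
  [0,0,0],
  [0,0,-30],
  [0,0,-65],
  [-40,10,-65],
  [-80,20,-65],
  [-120,30,-65],
], hand=[140,140,140,140,140,140,140,140], roll=[0,0,0,0,0,0,1,2])

```text
time: 23.4
ee_pos: [0.5035, -0.2059, 0.1264]
tool_rot: [3.139, 0.001, 1.479]
ft_force: [0.6, 0.1, -0.7]
opening: 0.452
finger_force: 0.0
```

```bash
python3 chk.py; python3 - <<'E'
from h import *
s=r.read_state();print(s["ee_pos"],np.degrees(s["tool_rot"][2]))
# placed tile post visible?
for d in nets.silhouettes("side","tile_0_mid")[:5]: print(d["score"],d["rect"])
print(proj("side",[[.4792,-.0829,.058],[.4792,-.0829,.076]]))
E
```

```text
tcp [ 0.5034 -0.2125  0.1256] yaw 84.38110957359777 0.44980581805868225 0.0 [-3.7003 -3.9317  1.1178]
T0 (np.int64(260), np.int64(293)) diff [np.float64(24.810841983852363)]
T1 (np.int64(291), np.int64(286)) diff [np.float64(11.810841983852365)]
T2 (np.int64(273), np.int64(318)) diff [np.float64(11.720876585928488)]
T3 (np.int64(306), np.int64(309)) diff [np.float64(15.925028835063436)]
[ 0.50339747 -0.21251873  0.12555015] 84.38110957359777
0.58 [256.4, 315.3, 30.3, 18.4]
[[225.437502   218.38216878]
 [225.31523215 211.95123015]]
```

move_arm([
  [-38,11,0],
  [-76,22,0],
  [-114,32.5,15],
  [-114,32.5,50],
  [-114,32.5,50],
  [-114,32.5,50],
], hand=[140,140,140,140,140,140], roll=[0,0,0,0,0,0])

```text
time: 24.0
ee_pos: [0.5234, -0.3197, 0.073]
tool_rot: [-3.137, -0.003, 1.478]
ft_force: [0.3, 0.5, -0.2]
opening: 0.451
finger_force: 0.0
```

```bash
python3 chk.py; cat > hov.py <<'E'
from h import *
import pickle
np.set_printoptions(precision=4,suppress=True)
# find bright post tops near expected positions in wrist view (z=.044)
c=cams("wrist");im=optics.read_camera("wrist");s=r.read_state();print("tcp",s["ee_pos"],np.degrees(s["tool_rot"][2]))
g=cv2.cvtColor(im,cv2.COLOR_BGR2GRAY)
for k,(x,y) in dict(T0=(.4583,-.3158),T1=(.5243,-.3226),T2=(.4526,-.3824),T3=(.5176,-.3888)).items():
    q=proj("wrist",np.array([[x,y,.044],[x+.007,y,.044]]),c);u,v=q[0].astype(int);h=int(abs(q[1,0]-q[0,0]))
    if not(0<u<511 and 0<v<383): print(k,"out",u,v);continue
    print(k,(u,v),h,"centre",g[v,u],"row",g[v,max(0,u-3*h):u+3*h:max(1,h//4)])
E
python3 hov.py
```

```text
tcp [ 0.5246 -0.32    0.0755] yaw 84.74542126382579 0.4494116948167531 0.0 [0.0544 0.3008 0.5633]
T0 (np.int64(260), np.int64(293)) diff [np.float64(24.74971164936563)]
T1 (np.int64(291), np.int64(286)) diff [np.float64(11.799307958477508)]
T2 (np.int64(273), np.int64(318)) diff [np.float64(30.024221453287197)]
T3 (np.int64(306), np.int64(309)) diff [np.float64(10.30795847750865)]
tcp [ 0.5254 -0.3203  0.077 ] 84.77072685555454
T0 (np.int64(161), np.int64(224)) 9 centre 219 row [236 238 237 235 232 235 152 108 111 206 220 219 214 218 220 222 222 223
 224 222 224 221 225 228 224 224 224]
T1 (np.int64(257), np.int64(225)) 10 centre 236 row [237 151  72  51  51  50 119 205 204 205 186 233 235 236 237 236 235 235
 235 235 207 204 204 205 148  49  50  50  61 142]
T2 (np.int64(170), np.int64(306)) 9 centre 61 row [62 61 61 61 61 64 66 67 66 67 67 66 62 61 62 61 61 61 61 61 62 62 61 62
 61 61 61]
T3 (np.int64(256), np.int64(307)) 9 centre 236 row [240 162  66  54  54  54  53  52  51  81 235 235 236 237 236 235 235 234
 231  63  48  38  39  39  39  38  90]
```

move_arm([
  [-2,0,25],
  [-2,0,48],
  [-2,0,48],
  [-2,0,48],
  [-2,0,48],
  [-2,0,48],
  [-2,0,48],
  [-2,0,48],
], hand=[140,140,140,255,255,255,255,255], roll=[0,0,0,0,0,0,0,0])

```text
time: 24.77
ee_pos: [0.5259, -0.3235, 0.0303]
tool_rot: [3.138, 0.002, 1.479]
ft_force: [-1.1, 3.0, 6.8]
opening: 0.144
finger_force: 41.6
```

move_arm([
  [0,0,-15],
  [0,0,-50],
  [10,0,-90],
  [50,-2,-98],
  [90,-4,-98],
  [130,-6,-98],
  [170,-8,-98],
  [210,-8,-98],
], hand=[255,255,255,255,255,255,255,255], roll=[0,0,0,0,0,-1,-2,-2])

```text
time: 25.43
ee_pos: [0.5358, -0.1116, 0.1265]
tool_rot: [3.14, 0.0, 1.514]
ft_force: [0.7, 1.2, -0.9]
opening: 0.153
finger_force: 40.6
```

move_arm([
  [27,0,0],
  [27,0,0],
  [27,0,25],
  [27,0,50],
  [27,0,50],
  [27,0,50],
], hand=[255,255,255,255,255,255], roll=[0,0,0,0,0,0])

```text
time: 25.93
ee_pos: [0.5368, -0.0865, 0.075]
tool_rot: [-3.139, -0.0, 1.513]
ft_force: [0.5, -0.1, -0.2]
opening: 0.146
finger_force: 40.6
```

move_arm([
  [0,0,4],
  [0,0,8],
  [0,0,12],
  [0,0,15],
  [0,0,15],
  [0,0,15],
  [0,0,15],
  [0,0,15],
], hand=[255,255,255,255,255,140,140,140], roll=[0,0,0,0,0,0,0,0])

```text
time: 26.6
ee_pos: [0.5376, -0.0863, 0.0604]
tool_rot: [3.141, 0.0, 1.513]
ft_force: [0.5, 0.8, 0.9]
opening: 0.449
finger_force: 0.0
```

```bash
python3 chk.py
```

```text
tcp [ 0.5376 -0.0863  0.0603] yaw 86.69870644726223 0.450219588239564 0.0 [ 0.1069 -0.5249 -0.3661]
T0 (np.int64(260), np.int64(293)) diff [np.float64(28.22722029988466)]
T1 (np.int64(291), np.int64(286)) diff [np.float64(26.348327566320645)]
T2 (np.int64(273), np.int64(318)) diff [np.float64(3.1361014994232987)]
T3 (np.int64(306), np.int64(309)) diff [np.float64(13.03114186851211)]
```

move_arm([
  [0,0,-30],
  [0,0,-65],
  [-38,-9,-65],
  [-76,-17,-65],
  [-114,-26,-65],
  [-152,-34,-65],
  [-190,-43,-65],
  [-228,-51,-65],
], hand=[140,140,140,140,140,140,140,140], roll=[0,0,0,0,0,0,0,0])

```text
time: 27.32
ee_pos: [0.4726, -0.3126, 0.1253]
tool_rot: [3.141, 0.0, 1.513]
ft_force: [1.3, 0.6, -0.1]
opening: 0.452
finger_force: 0.0
```

move_arm([
  [-38,-9,0],
  [-72.5,-16.5,0],
  [-72.5,-16.5,25],
  [-72.5,-16.5,49],
  [-72.5,-16.5,49],
  [-72.5,-16.5,49],
], hand=[140,140,140,140,140,140], roll=[1,2,2,2,2,2])

```text
time: 27.82
ee_pos: [0.4521, -0.3817, 0.075]
tool_rot: [-3.139, -0.002, 1.478]
ft_force: [-0.6, 0.0, 0.5]
opening: 0.451
finger_force: 0.0
```

```bash
python3 hov.py
```

```text
tcp [ 0.4531 -0.3822  0.0769] 84.72466431743855
T0 (np.int64(257), np.int64(122)) 11 centre 232 row [226 191 142 214 211 207 220 226 227 229 230 228 231 229 228 230 229 231
 227 230 230 229 222 210 215 216 213 216 227 233 232 230 133]
T1 (np.int64(363), np.int64(124)) 11 centre 224 row [228 228 223 225 230 228 226 229 226 226 227 228 228 225 227 225 224 225
 223 225 224 224 211 110 109 114 190 223 224 226 225 228 224]
T2 (np.int64(258), np.int64(223)) 10 centre 227 row [213 126  56  47  47  45 162 188 188 185 199 224 224 226 228 227 226 225
 225 225 186 188 188 189 106  43  45  44  69 170]
T3 (np.int64(352), np.int64(223)) 10 centre 227 row [ 43 140 189 187 188 184 160 109 109 114 110 209 223 224 227 227 225 225
 225 225 216  59  44  76 185 216 220 222 225 222]
```

move_arm([
  [0,0,25],
  [0,0,48],
  [0,0,48],
  [0,0,48],
  [0,0,48],
  [0,0,48],
  [0,0,48],
  [0,0,48],
], hand=[140,140,140,255,255,255,255,255], roll=[0,0,0,0,0,0,0,0])

```text
time: 28.53
ee_pos: [0.4542, -0.3833, 0.0311]
tool_rot: [3.138, 0.003, 1.478]
ft_force: [0.1, 1.1, 6.4]
opening: 0.151
finger_force: 41.9
```

move_arm([
  [0,0,-15],
  [0,0,-50],
  [10,0,-90],
  [50,0,-98],
  [90,0,-98],
  [130,1,-98],
  [170,2,-98],
  [210,2,-98],
], hand=[255,255,255,255,255,255,255,255], roll=[0,0,0,0,0,-1,-2,-2])

```text
time: 29.2
ee_pos: [0.4742, -0.1718, 0.1272]
tool_rot: [3.14, 0.001, 1.514]
ft_force: [1.0, 0.1, -0.8]
opening: 0.148
finger_force: 41.0
```

move_arm([
  [33,0,0],
  [33,0,0],
  [33,0,25],
  [33,0,50],
  [33,0,50],
  [33,0,50],
], hand=[255,255,255,255,255,255], roll=[0,0,0,0,0,0])

```text
time: 29.7
ee_pos: [0.4754, -0.1406, 0.076]
tool_rot: [-3.139, -0.001, 1.513]
ft_force: [-0.7, -0.1, 0.6]
opening: 0.147
finger_force: 41.0
```

move_arm([
  [0,0,4],
  [0,0,8],
  [0,0,12],
  [0,0,16],
  [0,0,16],
  [0,0,16],
  [0,0,16],
  [0,0,16],
], hand=[255,255,255,255,255,140,140,140], roll=[0,0,0,0,0,0,0,0])

```text
time: 30.37
ee_pos: [0.4762, -0.1406, 0.0604]
tool_rot: [3.141, 0.0, 1.513]
ft_force: [-0.7, 0.0, -0.1]
opening: 0.451
finger_force: 0.0
```

```bash
python3 chk.py
```

```text
tcp [ 0.4761 -0.1406  0.0602] yaw 86.69952301929251 0.44556896834058346 0.0 [-0.213  -0.3795 -0.1829]
T0 (np.int64(260), np.int64(293)) diff [np.float64(28.997693194925027)]
T1 (np.int64(291), np.int64(286)) diff [np.float64(30.66320645905421)]
T2 (np.int64(273), np.int64(318)) diff [np.float64(24.652825836216838)]
T3 (np.int64(306), np.int64(309)) diff [np.float64(12.8800461361015)]
```

move_arm([
  [0,0,-30],
  [0,0,-65],
  [-38,9,-65],
  [-76,17,-65],
  [-114,26,-65],
  [-152,34,-65],
  [-190,43,-65],
  [-228,52,-65],
], hand=[140,140,140,140,140,140,140,140], roll=[0,0,0,0,0,0,1,2])

```text
time: 31.08
ee_pos: [0.5148, -0.373, 0.125]
tool_rot: [-3.141, -0.0, 1.477]
ft_force: [0.4, 0.3, -0.1]
opening: 0.453
finger_force: 0.0
```

move_arm([
  [-17,4,0],
  [-17,4,25],
  [-17,4,49],
  [-17,4,49],
  [-17,4,49],
], hand=[140,140,140,140,140], roll=[0,0,0,0,0])

```text
time: 31.5
ee_pos: [0.5165, -0.3877, 0.0746]
tool_rot: [-3.138, -0.002, 1.478]
ft_force: [-0.5, -0.3, 1.3]
opening: 0.45
finger_force: 0.0
```

```bash
python3 hov.py
```

```text
tcp [ 0.5174 -0.3883  0.0768] 84.71221994238235
T0 (np.int64(155), np.int64(123)) 10 centre 222 row [221 222 222 218 217 214 149  97  99 137 204 200 197 215 220 222 224 224
 222 226 223 223 224 224 225 221 224 225 225 222]
T1 (np.int64(260), np.int64(123)) 11 centre 227 row [216 127 200 208 209 215 223 223 223 227 225 224 227 228 226 225 227 225
 226 226 225 209 207 210 209 206 220 223 225 224 224 224 125]
T2 (np.int64(164), np.int64(223)) 9 centre 197 row [224 222 222 218 222 179  97  99 142 202 198 195 197 197 201 204 203 206
 202 203 200 202 204 202 202 200 200]
T3 (np.int64(259), np.int64(223)) 10 centre 224 row [223 132  65  45  45  45  94 184 183 183 169 219 221 223 225 224 222 222
 221 222 208 179 183 184 145  46  44  44  47  97]
```

move_arm([
  [0,0,25],
  [0,0,48],
  [0,0,48],
  [0,0,48],
  [0,0,48],
  [0,0,48],
  [0,0,48],
  [0,0,48],
], hand=[140,140,140,255,255,255,255,255], roll=[0,0,0,0,0,0,0,0])

```text
time: 32.22
ee_pos: [0.5187, -0.3893, 0.0312]
tool_rot: [3.137, 0.003, 1.478]
ft_force: [-0.1, 0.5, 7.2]
opening: 0.147
finger_force: 42.6
```

move_arm([
  [0,0,-15],
  [0,0,-50],
  [10,0,-90],
  [50,-1,-98],
  [90,-2,-98],
  [130,-3,-98],
  [170,-4,-98],
  [210,-5,-98],
], hand=[255,255,255,255,255,255,255,255], roll=[0,0,0,0,0,-1,-2,-2])

```text
time: 32.88
ee_pos: [0.5315, -0.1772, 0.127]
tool_rot: [3.141, 0.0, 1.514]
ft_force: [0.1, 0.3, -1.1]
opening: 0.151
finger_force: 41.7
```

move_arm([
  [35.5,0,0],
  [35.5,0,0],
  [35.5,0,25],
  [35.5,0,50],
  [35.5,0,50],
  [35.5,0,50],
], hand=[255,255,255,255,255,255], roll=[0,0,0,0,0,0])

```text
time: 33.38
ee_pos: [0.533, -0.1434, 0.0757]
tool_rot: [-3.139, -0.001, 1.513]
ft_force: [0.1, -0.5, 0.1]
opening: 0.147
finger_force: 41.6
```

Place, release, then rise and back off to a pose where the wrist camera sees the whole photometer (the start pose's view).

move_arm([
  [0,0,4],
  [0,0,8],
  [0,0,12],
  [0,0,16],
  [0,0,16],
  [0,0,16],
  [0,0,16],
  [0,0,16],
], hand=[255,255,255,255,255,140,140,140], roll=[0,0,0,0,0,0,0,0])

```text
time: 34.05
ee_pos: [0.5339, -0.1435, 0.0604]
tool_rot: [3.141, 0.0, 1.513]
ft_force: [-0.1, 0.1, 0.7]
opening: 0.455
finger_force: 0.0
```

move_arm([
  [0,0,-35],
  [0,0,-75],
  [0,0,-115],
  [-20,-10,-155],
  [-40,-20,-190],
  [-60,-30,-220],
  [-60,-30,-220],
  [-60,-30,-220],
], hand=[140,140,140,140,140,140,140,140], roll=[0,0,0,0,0,0,0,0])

```text
time: 34.72
ee_pos: [0.5006, -0.2028, 0.2826]
tool_rot: [3.137, 0.002, 1.511]
ft_force: [-0.7, 0.5, -0.2]
opening: 0.449
finger_force: 0.0
```

```bash
cat > ver.py <<'E'
from h import *
import pickle
np.set_printoptions(precision=4,suppress=True)
c=cams("wrist");im=pic("wrist");pickle.dump((c,im),open("w7.pkl","wb"));s=r.read_state();print(s["ee_pos"],s["tool_rot"])
g=cv2.cvtColor(im,cv2.COLOR_BGR2GRAY)
W=dict(W0=(.4792,-.0829),W1=(.5371,-.0862),W2=(.4759,-.1408),W3=(.5338,-.1441))
for k,(x,y) in W.items():
    u,v=proj("wrist",[x,y,.076],c)[0].astype(int); w=g[v-9:v+10,u-9:u+10]
    m=(abs(w.astype(int)-int(np.median(w[8:11,8:11])))<12).astype(np.uint8); n,l,st,ce=cv2.connectedComponentsWithStats(m,connectivity=4); q=ce[l[9,9]]+[u-9,v-9]
    print(k,(u,v),"post",q,st[l[9,9]],onz("wrist",q,.076,c)[0]); 
    # black plate centroid
    u2,v2=proj("wrist",[x,y,.052],c)[0].astype(int); b=(g[v2-22:v2+23,u2-22:u2+23]<75); ys,xs=np.where(b); print("   dark extent",xs.min()-22+u2,xs.max()-22+u2,ys.min()-22+v2,ys.max()-22+v2,len(xs))
    e=onz("wrist",[(xs.min()-22+u2,ys.min()-22+v2),(xs.max()-22+u2,ys.max()-22+v2)],.052,c); print("   plate mid",e.mean(0))
for k,(x,y) in dict(R=(.5502-.006,.0121),L=(.5527-.006,.0541)).items():
    P=np.array([x,y,.144]); u,v=proj("wrist",P,c)[0].astype(int); w=g[max(0,v-16):v+17,u-20:u+21]; print(k,(u,v)); print(w[::3,::2])
E
python3 ver.py
```

```text
[ 0.5004 -0.2019  0.2802] [3.141  0.     1.5122]
W0 (np.int64(232), np.int64(78)) post [232.5  78. ] [  5   4  10  11 110] [ 0.4794 -0.0818  0.076 ]
   dark extent 218 250 64 100 576
   plate mid [ 0.4797 -0.0832  0.052 ]
W1 (np.int64(280), np.int64(78)) post [280.1709  78.9316] [  4   5  11  11 117] [ 0.537  -0.0862  0.076 ]
   dark extent 262 295 65 100 612
   plate mid [ 0.5374 -0.0872  0.052 ]
W2 (np.int64(233), np.int64(128)) post [233.2475 127.6535] [  4   4  11  10 101] [ 0.4757 -0.1403  0.076 ]
   dark extent 220 250 111 143 497
   plate mid [ 0.4765 -0.1401  0.052 ]
W3 (np.int64(279), np.int64(127)) post [279. 127.] [ 5  4  9 11 99] [ 0.5334 -0.1429  0.076 ]
   dark extent 262 293 111 143 505
   plate mid [ 0.5339 -0.1435  0.052 ]
R (np.int64(290), np.int64(-50))
[[136 115 126 ... 126 163 233]
 [136 118 130 ... 133 230 234]
 [136 118 129 ... 209 234 233]
 ...
 [ 51  52  53 ...  50  51  50]
 [ 51  52  53 ...  51  50  51]
 [ 52  52  52 ...  51  50  52]]
L (np.int64(292), np.int64(-104))
[[115 126 128 ... 163 233 233]
 [118 130 128 ... 230 234 233]
 [118 129 128 ... 234 233 233]
 ...
 [214 218 215 ...  52  52  52]
 [208 212 211 ...  52  53  52]
 [128 132 134 ...  53  53  52]]
```

All four tiles lie within 1.5 mm of their windows. Next I check the cassettes from above, on the way to the lever.

move_arm([
  [30,-18,0],
  [60,-36,0],
  [90,-54,0],
  [120,-72,0],
  [150,-90,0],
  [166,-100,0],
  [166,-100,0],
  [166,-100,0],
], hand=[255,255,255,255,255,255,255,255], roll=[0,0,0,0,0,0,0,0])

```text
time: 35.43
ee_pos: [0.4097, -0.029, 0.2788]
tool_rot: [-3.14, -0.0, 1.516]
ft_force: [0.5, -1.3, -0.3]
opening: -0.002
finger_force: 0.0
```

```bash
python3 - <<'E'
from h import *
np.set_printoptions(precision=4,suppress=True,linewidth=200)
c=cams("wrist");im=pic("wrist","w8");s=r.read_state();print(s["ee_pos"],s["tool_rot"],s["opening"])
g=cv2.cvtColor(im,cv2.COLOR_BGR2GRAY)
for q,z in(("lever_tip",.116),("cas_a_mid",.13),("spare_a_mid",.11)):
  for d in nets.silhouettes("wrist",q)[:4]:
    ys,xs=np.where(d["pixels"]);print(q,round(d["score"],2),d["rect"],onz("wrist",(xs.mean(),ys.mean()),z,c)[0])
m=(g<45).astype(np.uint8);u,v=proj("wrist",[.4445,.0385,.116],c)[0].astype(int);n,l,st,ce=cv2.connectedComponentsWithStats(m)
w=l[v-15:v+16,u-15:u+16];k=np.bincount(w[w>0]).argmax();print("knob px",(u,v),ce[k],st[k],onz("wrist",ce[k],.116,c))
for k,(x,y) in dict(R=(.5502-.006,.0121),L=(.5527-.006,.0541)).items():
    q=proj("wrist",np.array([[x+a*.011,y+b*.007,.144] for a in(-1,1) for b in(-1,1)]),c); print(k,q.min(0),q.max(0))
    u,v=q.mean(0).astype(int); print(g[v-20:v+21:2,u-30:u+31:2])
E
```

```text
[ 0.41   -0.0297  0.279 ] [-3.1395 -0.      1.5146] -0.0021985322079524847
lever_tip 0.74 [272.2, 110.7, 26.6, 23.0] [0.4452 0.0383 0.116 ]
lever_tip 0.24 [268.2, 81.4, 212.1, 185.1] [ 0.5451 -0.0233  0.116 ]
cas_a_mid 0.92 [341.0, 91.6, 63.1, 29.5] [0.5357 0.0496 0.13  ]
spare_a_mid 0.34 [274.6, 113.7, 23.4, 17.9] [0.4457 0.0388 0.11  ]
knob px (np.int64(285), np.int64(120)) [285.6634 122.1749] [275 111  22  22 303] [[0.4448 0.0369 0.116 ]]
R [375.0032 134.6143] [397.1102 149.492 ]
[[139 138 138 138 138 138 138 138 139 138 138 213 217 217 216 217 217 218 230 124 140 202 222 232 232 232 232 232 232 234 170]
 [137 136 137 136 137 134 129 129 129 129 134 214 217 217 217 217 217 231 225 116 153 208 223 232 233 232 232 232 233 234 115]
 [137 137 138 138 138 124 101 102 102 102  99 190 218 217 217 216 219 233 224 115 154 212 225 233 232 232 233 232 232 236  92]
 [116 115 115 115 115 121 124 121 120 120 125 154 174 180 189 219 229 230 223 177 200 221 226 233 232 232 232 232 232 235  70]
 [117 117 117 117 117 158 167 147 138 138 138 137 136 135 146 219 218 218 219 220 234 234 224 233 232 23
[... 4065 characters left out ...]
131 130 129 129 129 129 131 229 232 232 232 232 232 232 232 232]
 [117 116 121 173 123  85  85  87  87  87  79  78  77  90  92 105 127 149 169 199 208 226 232 232 232 232 232 232 232 232 232]
 [117 117 121 178 165 165 165 166 166 166 140 138 138 214 218 218 217 217 216 215 223 233 232 232 232 232 232 232 232 232 232]
 [118 118 124 184 165 166 166 166 165 160 137 137 136 162 217 215 215 215 215 215 223 233 232 232 232 232 232 233 231 229 225]
 [122 121 129 173 163 164 164 164 143 132 133 133 132 154 205 205 207 209 207 207 227 233 232 232 232 232 232 230 175 180 182]
 [122 115 108 104 104 105 104 104 105 149 153 160 164 171 180 190 120 129 189 217 231 232 232 232 232 232 232 227  41  43  43]]
```

Cassettes are in the slots, a few mm off centre. I'll touch the top of the left one lightly with shut fingers to confirm its height (should be 144 mm).

move_arm([
  [22,34,0],
  [44,68,0],
  [66,102,0],
  [88,135,0],
  [88,135,35],
  [88,135,75],
  [88,135,115],
  [88,135,118],
], hand=[255,255,255,255,255,255,255,255], roll=[0,0,0,0,0,0,0,0])

```text
time: 36.3
ee_pos: [0.5463, 0.0492, 0.1526]
tool_rot: [-3.126, 0.001, 1.512]
ft_force: [-0.3, -0.6, -2.0]
opening: -0.003
finger_force: 0.0
```

move_arm([
  [0,0,3],
  [0,0,6],
  [0,0,9],
  [0,0,12],
  [0,0,15],
  [0,0,18],
  [0,0,18],
], hand=[255,255,255,255,255,255,255], roll=[0,0,0,0,0,0,0])

```text
time: 36.88
ee_pos: [0.5498, 0.05, 0.1441]
tool_rot: [-3.141, -0.0, 1.513]
ft_force: [0.2, -0.1, -0.0]
opening: -0.0
finger_force: 0.0
```

move_arm([
  [0,0,-30],
  [0,0,-60],
  [-4,-35,-60],
  [-8,-75,-60],
  [-13,-115,-60],
  [-18.5,-154,-60],
  [-18.5,-154,-30],
  [-18.5,-154,0],
], hand=[255,255,255,255,255,255,255,255], roll=[0,0,0,0,0,0,0,0])

```text
time: 37.55
ee_pos: [0.3957, 0.0403, 0.1473]
tool_rot: [3.131, -0.001, 1.513]
ft_force: [0.7, -0.3, -0.5]
opening: 0.002
finger_force: 0.0
```

move_arm([
  [0,0,20],
  [0,0,42],
  [0,0,42],
  [0,12,42],
  [0,22,42],
  [0,22,42],
], hand=[255,255,255,255,255,255], roll=[0,0,0,0,0,0])

```text
time: 38.05
ee_pos: [0.4187, 0.039, 0.1039]
tool_rot: [3.139, -0.0, 1.513]
ft_force: [1.2, 1.0, 0.4]
opening: -0.001
finger_force: 0.0
```

move_arm([
  [0,7,0],
  [0,14,0],
  [0,21,0],
  [0,28,0],
  [0,35,0],
  [0,41,0],
  [0,46,0],
  [0,46,0],
], hand=[255,255,255,255,255,255,255,255], roll=[0,0,0,0,0,0,0,0])

```text
time: 38.72
ee_pos: [0.4637, 0.0364, 0.102]
tool_rot: [-3.142, 0.0, 1.513]
ft_force: [0.3, 0.2, -0.6]
opening: -0.002
finger_force: 0.0
```

move_arm([
  [0,2,0],
  [0,4,0],
  [0,6,0],
  [0,8,0],
  [0,10,0],
  [0,10,0],
], hand=[255,255,255,255,255,255], roll=[0,0,0,0,0,0])

```text
time: 39.22
ee_pos: [0.4669, 0.0362, 0.1015]
tool_rot: [-3.124, 0.001, 1.514]
ft_force: [-38.1, 0.9, 20.4]
opening: -0.001
finger_force: 19.2
```

```bash
python3 - <<'E'
from h import *
c=[]
for n in("scene","side"):
    optics.read_camera(n)
    for d in nets.silhouettes(n,"lever_tip")[:3]: print(n,d["score"],d["rect"])
    print(proj(n,[[.4445,.0375,.116],[.4925,.035,.116]]))
E
```

```text
scene 0.26 [316.6, 229.7, 71.0, 65.7]
[[310.2850215  176.45325032]
 [295.15803831 182.47218681]]
[[193.94133408 177.0648078 ]
 [212.49797843 173.87948651]]
```

Hard stop reached (38 N). I'll back off, rise and verify.

move_arm([
  [0,-15,0],
  [0,-45,0],
  [0,-60,-30],
  [0,-60,-70],
  [0,-60,-110],
  [-30,-60,-150],
  [-70,-60,-178],
  [-70,-60,-178],
], hand=[255,255,255,255,255,255,255,255], roll=[0,0,0,0,0,0,0,0])

```text
time: 40.08
ee_pos: [0.4098, -0.033, 0.2853]
tool_rot: [3.133, 0.002, 1.512]
ft_force: [0.7, -0.2, -0.7]
opening: -0.002
finger_force: 0.0
```

```bash
python3 - <<'E'
from h import *
np.set_printoptions(precision=4,suppress=True)
c=cams("wrist");im=pic("wrist","w9");s=r.read_state();print(s["ee_pos"],s["ft_force"])
g=cv2.cvtColor(im,cv2.COLOR_BGR2GRAY);n,l,st,ce=cv2.connectedComponentsWithStats((g<45).astype(np.uint8))
for P in([.4445,.0375,.116],[.4925,.035,.116]):
    u,v=proj("wrist",P,c)[0].astype(int);w=l[v-8:v+9,u-8:u+9];b=np.bincount(w[w>0]) if (w>0).any() else None
    print((u,v),None if b is None else (ce[b.argmax()],st[b.argmax()],onz("wrist",ce[b.argmax()],.116,c)))
for n in("scene","side"):
    pic(n,n+"9")
    for q in("spare_a_mid","cas_a_mid","bottle_mid","tile_0_mid"):
        for d in nets.silhouettes(n,q)[:5]: print(n,q,round(d["score"],2),d["rect"])
a=cv2.imread("pics/scene0.png");b=cv2.imread("pics/scene9.png")
for nm,(x,y,z) in dict(sp0=(.4734,.317,.111),sp1=(.4896,.2617,.111),sp2=(.5064,.2064,.111)).items():
    u,v=proj("scene",[x,y,z])[0].astype(int);print(nm,cv2.absdiff(a[v-6:v+7,u-6:u+7],b[v-6:v+7,u-6:u+7]).mean())
E
python3 ver.py | grep -v "^\[\["|head -14
```

```text
[ 0.41   -0.0337  0.2853] [-0.4729 -0.2781  1.4514]
(np.int64(282), np.int64(117)) None
(np.int64(325), np.int64(117)) (array([323.5576, 118.5428]), array([314, 108,  21,  21, 269], dtype=int32), array([[0.4904, 0.034 , 0.116 ]]))
scene cas_a_mid 0.95 [269.1, 182.6, 22.1, 42.2]
scene bottle_mid 0.59 [150.1, 146.5, 22.0, 38.2]
scene tile_0_mid 0.49 [251.6, 157.5, 21.3, 17.0]
side spare_a_mid 0.58 [179.8, 143.3, 18.2, 31.4]
side cas_a_mid 0.68 [241.6, 207.9, 16.7, 17.8]
side cas_a_mid 0.62 [225.0, 157.0, 7.9, 39.2]
side bottle_mid 0.87 [362.1, 214.2, 28.6, 61.1]
side tile_0_mid 0.66 [188.2, 169.8, 136.2, 95.9]
side tile_0_mid 0.54 [220.2, 223.0, 26.1, 20.0]
sp0 5.747534516765286
sp1 16.877712031558186
sp2 14.52662721893491
[ 0.409  -0.0302  0.2799] [-3.141  -0.0001  1.5139]
W0 (np.int64(310), np.int64(211)) post [311.  210.5] [ 6  4  9 10 90] [ 0.48   -0.0819  0.076 ]
   dark extent 289 323 186 228 550
   plate mid [ 0.4781 -0.085   0.052 ]
W1 (np.int64(352), np.int64(211)) post [352.5    211.1463] [ 5  5 10 10 82] [ 0.5368 -0.0861  0.076 ]
   dark extent 330 364 186 228 597
   plate mid [ 0.5378 -0.0884  0.052 ]
W2 (np.int64(308), np.int64(250)) post [308.0896 250.2537] [ 5  5  9  9 67] [ 0.4759 -0.141   0.076 ]
   dark extent 283 327 220 264 541
   plate mid [ 0.4766 -0.1403  0.052 ]
W3 (np.int64(348), np.int64(250)) post [348.1617 249.9043] [  0   0  19  19 303] [ 0.533  -0.1439  0.076 ]
   dark extent 321 364 220 264 506
   plate mid [ 0.5332 -0.1437  0.052 ]
R (np.int64(386), np.int64(140))
```

```bash
python3 -c "
from bench import r
print(r.job_done())"
```

```text
the job is handed in; nothing more can be done
None
```

The job is handed in, but no verdict came back. By my measurements both wanted cassettes are down in the photometer slots, all four tiles are within about 2 mm of their windows, and the lever is at its stop. The bottle showed no movement; the spares I checked only roughly, by comparing pictures.

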